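# Pin and lock the hanger plates on a carved panel

### The job

On the back of the carved panel, the blue hanger plates lie a little out of line with the panel's holes: drive a red-handled drift pin from the rack fully home through each plate and its hole, so that its taper pulls the two into line, and leave the pins in. Once every plate is pinned, take the yellow screwdriver and turn the brass turn-button beside each plate clockwise to its stop, so that its finger lies straight across the plate, never touching the buttons with the gripper's fingers. Finally stand the screwdriver back in its stand, and do not disturb the other things on the bench.

Things in the scene. Friction and masses are not known exactly. Their poses are not given: they have to be found in the camera images.
- panel: Pale wooden panel, face down, fixed, 170 (x) x 420 (y) x 30 mm, dark rim 22 mm high, 14 mm wide around it. Origin: centre of underside (bench level); z up. Four stations a, b, c, d, left to right: 16 mm holes right through on black cross lines at x = -20 mm, y = 159, 53, -53, -159 mm, and a brass slotted turn-button 56 mm from each hole towards panel +x.
- plate_a: Loose blue steel hanger plate, station a, leftmost; may be absent. 80 x 50 x 6 mm, 160 g, flat on the panel, hole 3 to 5 mm out of line. Origin: axis of its 16 mm hole, underside; z up. Spans x -46 to +34 mm, y +-25; +x edge faces the button. Upright lug 10 (x) x 30 (y) x 22 mm high at x = -36 mm, to pinch across y and lift if it was knocked away.
- plate_b: Loose blue steel hanger plate, station b, second from left; may be absent. 80 x 50 x 6 mm, 160 g, flat on the panel, hole 3 to 5 mm out of line. Origin: axis of its 16 mm hole, underside; z up. Spans x -46 to +34 mm, y +-25; +x edge faces the button. Upright lug 10 (x) x 30 (y) x 22 mm high at x = -36 mm, to pinch across y and lift if it was knocked away.
- plate_c: Loose blue steel hanger plate, station c, third from left; may be absent. 80 x 50 x 6 mm, 160 g, flat on the panel, hole 3 to 5 mm out of line. Origin: axis of its 16 mm hole, underside; z up. Spans x -46 to +34 mm, y +-25; +x edge faces the button. Upright lug 10 (x) x 30 (y) x 22 mm high at x = -36 mm, to pinch across y and lift if it was knocked away.
- plate_d: Loose blue steel hanger plate, station d, rightmost; may be absent. 80 x 50 x 6 mm, 160 g, flat on the panel, hole 3 to 5 mm out of line. Origin: axis of its 16 mm hole, underside; z up. Spans x -46 to +34 mm, y +-25; +x edge faces the button. Upright lug 10 (x) x 30 (y) x 22 mm high at x = -36 mm, to pinch across y and lift if it was knocked away.
- button_a: Brass turn-button a on a vertical pivot. Origin: axis at panel top; x along finger and slot. Hub 26 mm wide, 20 mm high; slot right across, 5.2 wide, 6 deep (floor at 14 mm). Finger to 32 mm from axis, 8 to 13 mm above panel. Open: points to panel -y (starts 0.15-0.6 rad past that); clockwise from above to its stop at panel -x, across the plate. Friction 0.06 N m, stays put.
- button_b: Brass turn-button b on a vertical pivot. Origin: axis at panel top; x along finger and slot. Hub 26 mm wide, 20 mm high; slot right across, 5.2 wide, 6 deep (floor at 14 mm). Finger to 32 mm from axis, 8 to 13 mm above panel. Open: points to panel -y (starts 0.15-0.6 rad past that); clockwise from above to its stop at panel -x, across the plate. Friction 0.06 N m, stays put.
- button_c: Brass turn-button c on a vertical pivot. Origin: axis at panel top; x along finger and slot. Hub 26 mm wide, 20 mm high; slot right across, 5.2 wide, 6 deep (floor at 14 mm). Finger to 32 mm from axis, 8 to 13 mm above panel. Open: points to panel -y (starts 0.15-0.6 rad past that); clockwise from above to its stop at panel -x, across the plate. Friction 0.06 N m, stays put.
- button_d: Brass turn-button d on a vertical pivot. Origin: axis at panel top; x along finger and slot. Hub 26 mm wide, 20 mm high; slot right across, 5.2 wide, 6 deep (floor at 14 mm). Finger to 32 mm from axis, 8 to 13 mm above panel. Open: points to panel -y (starts 0.15-0.6 rad past that); clockwise from above to its stop at panel -x, across the plate. Friction 0.06 N m, stays put.
- finger_a (a point): Tip of the finger of the leftmost turn-button; 24 mm from the hole's axis when turned to its stop
- finger_b (a point): Tip of the finger of the second from left turn-button; 24 mm from the hole's axis when turned to its stop
- finger_c (a point): Tip of the finger of the third from left turn-button; 24 mm from the hole's axis when turned to its stop
- finger_d (a point): Tip of the finger of the rightmost turn-button; 24 mm from the hole's axis when turned to its stop
- pin_1: Steel drift pin, red square grip, 90 g (four alike, any fits), point down in the rack. Origin: axis at the underside of its 24 mm round, 6 mm thick collar; z up. Grip 20 x 20 mm (faces along x, y), 6 to 52 mm above origin. Below: 14.5 mm diameter for 14 mm, then 20 mm taper to a 4.4 mm point 34 mm below. Home: collar flat on the plate, origin 36 mm above the bench.
- pin_2: Steel drift pin, red square grip, 90 g (four alike, any fits), point down in the rack. Origin: axis at the underside of its 24 mm round, 6 mm thick collar; z up. Grip 20 x 20 mm (faces along x, y), 6 to 52 mm above origin. Below: 14.5 mm diameter for 14 mm, then 20 mm taper to a 4.4 mm point 34 mm below. Home: collar flat on the plate, origin 36 mm above the bench.
- pin_3: Steel drift pin, red square grip, 90 g (four alike, any fits), point down in the rack. Origin: axis at the underside of its 24 mm round, 6 mm thick collar; z up. Grip 20 x 20 mm (faces along x, y), 6 to 52 mm above origin. Below: 14.5 mm diameter for 14 mm, then 20 mm taper to a 4.4 mm point 34 mm below. Home: collar flat on the plate, origin 36 mm above the bench.
- pin_4: Steel drift pin, red square grip, 90 g (four alike, any fits), point down in the rack. Origin: axis at the underside of its 24 mm round, 6 mm thick collar; z up. Grip 20 x 20 mm (faces along x, y), 6 to 52 mm above origin. Below: 14.5 mm diameter for 14 mm, then 20 mm taper to a 4.4 mm point 34 mm below. Home: collar flat on the plate, origin 36 mm above the bench.
- rack: Fixed plywood rack of the pins, 110 x 110 x 45 mm, four 18 mm holes at x, y = +-30 mm; the pins' collars rest on its top. Origin: centre of the underside
- driver: Broad flat screwdriver, yellow handle, 130 g, blade down in its stand. Origin: axis at the underside of its 35 mm round, 6 mm thick black shoulder; z up. Handle 24 x 24 mm (faces along x, y), 6 to 78 mm above origin. Below: 8 mm shaft, then a blade 18 mm wide (x), 3 mm thick (y; 1.8 in the last 2 mm), tip 80 mm below origin.
- stand: Fixed dark wooden stand of the screwdriver, 80 x 80 x 85 mm high, with a 27 (x) x 13 (y) mm opening down its middle, in which the blade hangs while the shoulder rests on the top. Origin: centre of the underside
- gouge_1: Bystander, loose: dark-handled long carving tool; not to be disturbed
- brush: Bystander, loose: brush; not to be disturbed
- wheel: Bystander, loose: blue sanding wheel; not to be disturbed
- wax: Bystander, loose: amber wax jar; not to be disturbed

How it is judged:
On the way, in this order (a step that is already met when the one before it is completed fails the run):
1. every plate present is pinned in line: a pin fully home through plate and panel (x of plate_a in the frame of panel between -0.0225 and -0.0175 m and y of plate_a in the frame of panel between 0.1565 and 0.1615 m and z of each of plate_a, plate_b, plate_c, plate_d in the frame of panel below 0.032 m and angle between each of plate_a, plate_b, plate_c, plate_d's own z axis and vertical below 0.06 rad and ((horizontal distance between pin_1 and plate_a below 0.003 m and z of pin_1 in the frame of plate_a below 0.0085 m) or (horizontal distance between pin_2 and plate_a below 0.003 m and z of pin_2 in the frame of plate_a below 0.0085 m) or (horizontal distance between pin_3 and plate_a below 0.003 m and z of pin_3 in the frame of plate_a below 0.0085 m) or (horizontal distance between pin_4 and plate_a below 0.003 m and z of pin_4 in the frame of plate_a below 0.0085 m)) and x of plate_b in the frame of panel between -0.0225 and -0.0175 m and y of plate_b in the frame of panel between 0.0505 and 0.0555 m and ((horizontal distance between pin_1 and plate_b below 0.003 m and z of pin_1 in the frame of plate_b below 0.0085 m) or (horizontal distance between pin_2 and plate_b below 0.003 m and z of pin_2 in the frame of plate_b below 0.0085 m) or (horizontal distance between pin_3 and plate_b below 0.003 m and z of pin_3 in the frame of plate_b below 0.0085 m) or (horizontal distance between pin_4 and plate_b below 0.003 m and z of pin_4 in the frame of plate_b below 0.0085 m)) and x of plate_c in the frame of panel between -0.0225 and -0.0175 m and y of plate_c in the frame of panel between -0.0555 and -0.0505 m and ((horizontal distance between pin_1 and plate_c below 0.003 m and z of pin_1 in the frame of plate_c below 0.0085 m) or (horizontal distance between pin_2 and plate_c below 0.003 m and z of pin_2 in the frame of plate_c below 0.0085 m) or (horizontal distance between pin_3 and plate_c below 0.003 m and z of pin_3 in the frame of plate_c below 0.0085 m) or (horizontal distance between pin_4 and plate_c below 0.003 m and z of pin_4 in the frame of plate_c below 0.0085 m)) and x of plate_d in the frame of panel between -0.0225 and -0.0175 m and y of plate_d in the frame of panel between -0.1615 and -0.1565 m and ((horizontal distance between pin_1 and plate_d below 0.003 m and z of pin_1 in the frame of plate_d below 0.0085 m) or (horizontal distance between pin_2 and plate_d below 0.003 m and z of pin_2 in the frame of plate_d below 0.0085 m) or (horizontal distance between pin_3 and plate_d below 0.003 m and z of pin_3 in the frame of plate_d below 0.0085 m) or (horizontal distance between pin_4 and plate_d below 0.003 m and z of pin_4 in the frame of plate_d below 0.0085 m))), for 0.2 s.
2. every plate's turn-button is turned to its stop, finger across the plate (horizontal distance between finger_a and plate_a below 0.0285 m and horizontal distance between finger_b and plate_b below 0.0285 m and horizontal distance between finger_c and plate_c below 0.0285 m and horizontal distance between finger_d and plate_d below 0.0285 m), for 0.2 s.
At the end, for the whole second after the job is handed in: Each plate present: flat on the panel, its hole within 2.5 mm of the panel's, a pin in it with its collar within 2.5 mm of the plate, the button's finger tip within 28.5 mm of the hole (about 20 degrees of the stop). Screwdriver upright in its stand, shoulder within 5 mm of the top. All at rest (all of step 1 and all of step 2 and horizontal distance between driver and stand below 0.012 m and z of driver in the frame of stand between 0.08 and 0.09 m and angle between driver's own z axis and vertical below 0.1 rad and linear speed of each of driver, plate_a, plate_b, plate_c, plate_d below 0.02 m/s); the robot touches nothing.
It fails at once if the gripper's fingers touch a turn-button (contact force between the fingers and button_a above 1.5 N or contact force between the fingers and button_b above 1.5 N or contact force between the fingers and button_c above 1.5 N or contact force between the fingers and button_d above 1.5 N).
It fails at once if a bystander is moved more than 30 mm (distance of any of gouge_1, brush, wheel, wax from where it was at the start of the episode above 0.03 m).
Of plate_a, plate_b, plate_c, plate_d only 3 to 4 are there at a start; the rules pass over those that are not, and their reading is None.
At some moment in a run one of plate_a, plate_b, plate_c, plate_d may be knocked a few centimetres aside while the robot is not near it.
It also fails if it takes over 210 s, if anything falls off the work surface, if the arm or the gripper's body presses on something with over 40 N, if the wrist force passes 120 N, or if a joint passes its speed limit or range.

### The arm

A 6-joint arm with a two-finger parallel gripper is mounted at the origin on the work surface. World frame = base frame: x ahead of the robot, y to its left, z up, the work surface at z = 0. Lengths are in m, angles in rad, forces in N, time in s.
With the tool pointing down it reaches from about 0.4 to 0.925 m from the base axis. Payload 3.4 kg.
Tool frame: the origin (TCP) lies on the centre line of the jaws, within the pads' length; the fingertips stand 19 mm ahead of it and the grasp point (between the pads) is the TCP; z points along the fingers, y is the line along which they close (so a half turn about z gives the same grasp; the last joint's range is limited). The gripper opens to 85 mm and grips with 20 to 120 N. Pads are 22 mm wide; open, the fingers measure 114 mm over their backs; the gripper's body (76 mm by 85 mm) begins 54 mm behind the grasp point. The pads swing forward as they close: fully open they stand 13 mm farther back than shut.
Start: joints at [1.228, 0.307, 1.506, -0, 1.328, -0.073], TCP at [0.153, 0.554, 0.25] pointing down, gripper open.
Joint ranges: [-3.12, 3.12], [-1.05, 2.28], [0.14, 2.33], [-1.42, 4.57], [0.1, 2.73], [-2.68, 2.68]. Speed limits (rad/s): [2.57, 2.57, 3.14, 3.14, 3.14, 3.14].

### API

Orientations are given as a unit quaternion [w, x, y, z].
In Python, from plant import robot, read_camera, get_calibration gives the robot as it stands (robot), with the cameras as plain functions.
- The arm moves only by the shell command python3 drive.py 'ROWS' [OPENING] [FORCE]. ROWS is rows parted by semicolons, their numbers by spaces, 1 to 5 of them, each of 4 numbers: dx, dy, dz in m, then a turn about the tool's z in rad; each row shifts and turns the commanded pose from where the row before left it, along the tool's axes as they then stand; what a row does not reach is not made up. A row lasts 1/8 s, in which the tool goes at most 0.0625 m and 0.188 rad, less where a joint would pass 70% of its speed; a pose out of reach is approached as far as the arm can. OPENING is the opening from 0.0 (shut) to 1.0 (fully open), set as the command begins (- or left out keeps the last). The fingers move at their own pace and stop on an object; FORCE is the grip in N (left out, the last holds). Time passes only in rows, so rows that do not move let the fingers close. It prints the time, the measured TCP pose, the force, the opening and the grip force at its end.
- robot.state(): the state, without advancing time (a new reading comes with each control period).
- read_camera(name): name is "side" or "top"; returns the picture (400x640x3 uint8, red, green, blue); there is no depth.
- get_calibration(name): a dict with "vfov" (degrees; the focal length in pixels is half the picture's height over the tangent of half this angle, whatever the lens; pixels are square), "cx", "cy" (the principal point, pixels), "rvec" (rotation vector, rad) and "tvec" (3), from world to camera coordinates, as OpenCV has them. Camera axes: x right, y down, z forward; pixel columns grow to the right and rows downward; lengths in m; the calibration is good to about 2 mm. A picture is of the moment at which its call begins. get_calibration takes no time and is no camera call.
- robot.finish_job(): hands the job in; it is judged then, once.
The state is a dict: "t": time; "qpos": joint angles; "qvel": joint speeds; "joint_efforts": joint torques, N m; "tcp_pos": TCP position; "ee_rot": TCP orientation; "ft_force": force on the tool from outside, world axes, zero at the start; "moment": the same for the moment, N m; "gripper_width": opening from 0.0 (shut) to 1.0 (fully open); "grasp_force": force on a finger pad.
Only numpy, scipy, OpenCV 4.12 (cv2) and the standard library are available. Lean on these libraries where they do the work, as an engineer would, in place of code of your own. Each camera call takes 0.05 s, during which the arm holds its last target. There are 200 camera calls.

## Working session

There is one attempt and no reset: what is moved stays moved. The work goes in short steps, Python scripts to look and compute and a shell command to move; the robot and the scene stay as the last step left them, time stands still between calls to the robot, and variables do not carry over. Pictures are saved under pics/ and viewed, at most 14 in all, crops included, and the job is handed in when it is done.

```bash
ls; mkdir -p pics; cat > h.py <<'E'
import numpy as np, cv2
from plant import robot, read_camera, get_calibration
def cal(n):
    c=get_calibration(n); f=200/np.tan(np.radians(c['vfov'])/2)
    K=np.array([[f,0,c['cx']],[0,f,c['cy']],[0,0,1.]]); return K,np.array(c['rvec'],float),np.array(c['tvec'],float),c
def proj(n,P):
    K,r,t,c=cal(n); return cv2.projectPoints(np.atleast_2d(np.array(P,float)),r,t,K,None)[0][:,0]
def back(n,uv,z):
    K,r,t,c=cal(n); R=cv2.Rodrigues(r)[0]; uv=np.atleast_2d(np.array(uv,float))
    d=(np.c_[uv,np.ones(len(uv))]@np.linalg.inv(K).T)@R; o=-R.T@t
    return o+d*((z-o[2])/d[:,2])[:,None]
def snap(n,name):
    im=read_camera(n)[:,:,::-1].copy(); cv2.imwrite('pics/'+name+'.png',im); return im
E
python3 - <<'E'
from h import *
for n in('top','side'):
    snap(n,n+'0'); print(cal(n))
print(robot.state())
E
```

```text
drive.py
pics
plant.py
(array([[441.14099574,   0.        , 322.66343589],
       [  0.        , 441.14099574, 201.91684134],
       [  0.        ,   0.        ,   1.        ]]), array([ 2.10218516, -2.11122854,  0.23879578]), array([0.0151909 , 0.54663511, 1.10334698]), {'vfov': 48.77620746694062, 'cx': 322.6634358922329, 'cy': 201.91684134492596, 'rvec': array([ 2.10218516, -2.11122854,  0.23879578]), 'tvec': array([0.0151909 , 0.54663511, 1.10334698])})
(array([[460.06852535,   0.        , 323.77045428],
       [  0.        , 460.06852535, 195.32014213],
       [  0.        ,   0.        ,   1.        ]]), array([ 0.47574538, -2.7748036 ,  1.04461082]), array([0.5306941 , 0.175581  , 1.08247912]), {'vfov': 46.99089014141641, 'cx': 323.77045428209584, 'cy': 195.3201421336345, 'rvec': array([ 0.47574538, -2.7748036 ,  1.04461082]), 'tvec': array([0.5306941 , 0.175581  , 1.08247912])})
{'t': 0.1, 'qpos': array([ 1.22750439e+00,  3.07504713e-01,  1.50752195e+00,  1.29069755e-05,
        1.32843645e+00, -7.34830278e-02]), 'qvel': array([ 0.00023421, -0.00187741, -0.00409868, -0.00015759, -0.00126605,
        0.00304919]), 'joint_efforts': array([-1.03903087e-03, -4.58533788e+01, -2.52605832e+01, -2.85140941e-04,
        5.64717106e-03, -3.33516050e-05]), 'tcp_pos': array([0.15307503, 0.55363635, 0.24947725]), 'ee_rot': array([-1.99610650e-04,  1.34497115e-01,  9.90913544e-01, -9.13701102e-04]), 'ft_force': array([-0.51845977,  0.30894833,  0.69167923]), 'moment': array([ 0.03356977,  0.02519843, -0.00309545]), 'grasp_force': 0.0, 'gripper_width': 0.9980545696326875}
```

View pics/top0.png

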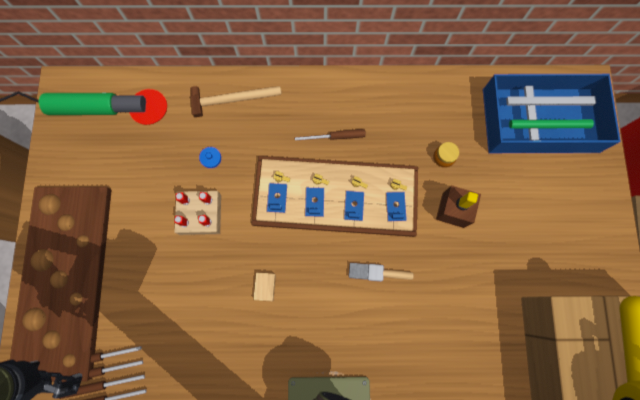

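View pics/side0.png

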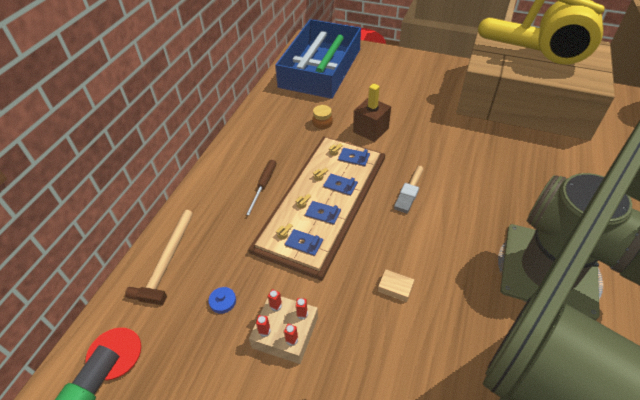

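The top view shows four plates at about (278,198), (315,200), (355,205) and (396,205), the rack at (197,212), the driver at (468,200), the gouge at (330,135), the brush at (380,272), the wheel at (210,157) and the wax at (446,154). The side view agrees. Next I'll enlarge it.

```bash
python3 - <<'E'
from h import *
im=cv2.imread('pics/top0.png')
a=cv2.resize(im[150:245,250:422],None,fx=4.6,fy=4.6,interpolation=cv2.INTER_CUBIC)
cv2.imwrite('pics/c1.png',a)
b=cv2.resize(im[185:240,170:225],None,fx=7,fy=7,interpolation=cv2.INTER_CUBIC)
c=cv2.resize(im[182:237,430:485],None,fx=7,fy=7,interpolation=cv2.INTER_CUBIC)
cv2.imwrite('pics/c2.png',np.hstack([b,c]))
E
```

```text
(no output)
```

View pics/c1.png

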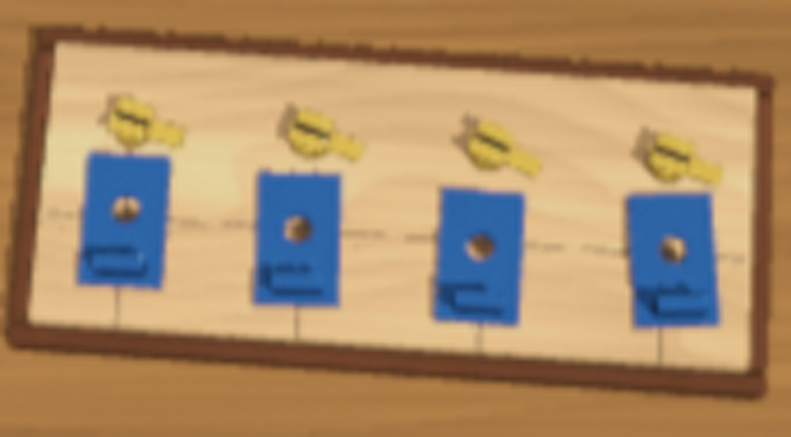

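View pics/c2.png

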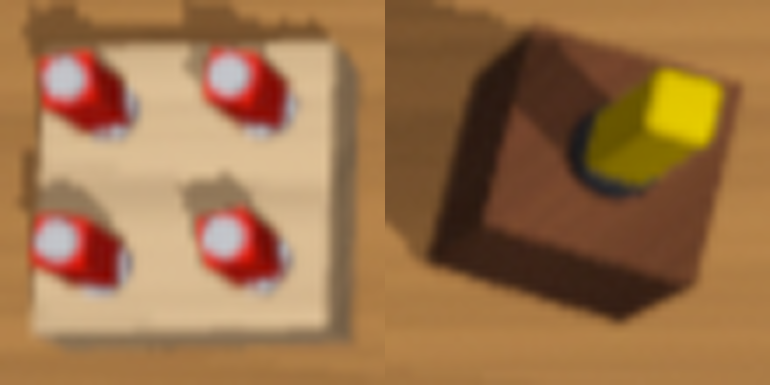

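The crop shows hole centres at crop pixels (126,208), (299,229), (481,246) and (673,249), and slotted hubs at (130,120), (309,131), (487,144) and (668,156). The pin tops and the yellow handle top are clear too. I'll fit the panel, rack and stand poses.

```bash
cat > fit.py <<'E'
from h import *
from scipy.optimize import least_squares
def T(p,L):
    c,s=np.cos(p[2]),np.sin(p[2]); L=np.atleast_2d(L); return np.c_[p[0]+c*L[:,0]-s*L[:,1],p[1]+s*L[:,0]+c*L[:,1],L[:,2]]
def fit(n,L,uv,p0):
    r=least_squares(lambda p:(proj(n,T(p,L))-uv).ravel(),p0,loss='soft_l1'); return r.x,(r.fun.reshape(-1,2))
def cr(p,o,s): return (np.array(p,float)+.5)/s-.5+np.array(o)
if __name__=='__main__':
    pc=cr([[55,42],[757,88],[749,375],[28,325]],[250,150],4.6)
    w=back('top',pc,.03); print('corners',w.round(4)); print(np.linalg.norm(w-np.roll(w,1,0),axis=1))
    oc=cr([[37,30],[772,77],[762,396],[10,346]],[250,150],4.6)
    w=back('top',oc,.022);print(np.linalg.norm(w-np.roll(w,1,0),axis=1))
    ys=[.159,.053,-.053,-.159]
    hub=cr([[130,120],[309,131],[487,144],[668,156]],[250,150],4.6)
    L=[[.036,y,.05] for y in ys]
    p,r=fit('top',L,hub,[.7,.05,0]); print('hubs',p,r.round(2))
    pl=cr([[126,208],[299,229],[481,246],[673,249]],[250,150],4.6)
    print('plates',back('top',pl,.036).round(4)); print('holes',T(p,[[-.02,y,.036] for y in ys]).round(4))
    pt=cr([[65,77],[229,76],[222,238],[56,240]],[170,185],7)
    print('pins',back('top',pt,.097).round(4))
    rt=cr([[45,42],[330,42],[328,332],[34,332]],[170,185],7); w=back('top',rt,.045); print(w.round(4),np.linalg.norm(w-np.roll(w,1,0),axis=1),w.mean(0))
    dt=cr([[658-385,70],[722-385,85],[708-385,148],[645-385,130]],[430,182],7); w=back('top',dt,.163); print('drv',w.round(4),w.mean(0),np.linalg.norm(w-np.roll(w,1,0),axis=1))
    st=cr([[540-385,25],[740-385,85],[693-385,285],[485-385,225]],[430,182],7); w=back('top',st,.085); print('st',w.round(4),w.mean(0),np.linalg.norm(w-np.roll(w,1,0),axis=1))
E
python3 fit.py
```

```text
corners [[ 0.6767  0.1813  0.03  ]
 [ 0.6464 -0.2402  0.03  ]
 [ 0.4726 -0.2268  0.03  ]
 [ 0.5038  0.1926  0.03  ]]
[0.17330009 0.42258237 0.17428963 0.42057206]
[0.19451917 0.4460219  0.19492493 0.44057259]
hubs [ 0.5748176  -0.02130094 -0.07345754] [[-0.49 -0.12]
 [-0.22  0.13]
 [ 0.35 -0.04]
 [ 0.34  0.  ]]
plates [[ 0.5723  0.1361  0.036 ]
 [ 0.5593  0.0344  0.036 ]
 [ 0.5487 -0.0722  0.036 ]
 [ 0.5464 -0.1847  0.036 ]]
holes [[ 0.5665  0.1387  0.036 ]
 [ 0.5588  0.033   0.036 ]
 [ 0.551  -0.0727  0.036 ]
 [ 0.5432 -0.1784  0.036 ]]
pins [[0.5566 0.3809 0.097 ]
 [0.5567 0.3211 0.097 ]
 [0.4965 0.3203 0.097 ]
 [0.496  0.3801 0.097 ]]
[[0.5829 0.4066 0.045 ]
 [0.5825 0.2973 0.045 ]
 [0.4701 0.2927 0.045 ]
 [0.4706 0.4031 0.045 ]] [0.11241646 0.10925962 0.11250701 0.11037159] [0.52654445 0.34994501 0.045     ]
drv [[ 0.548  -0.3394  0.163 ]
 [ 0.5426 -0.3611  0.163 ]
 [ 0.5203 -0.3544  0.163 ]
 [ 0.5268 -0.3333  0.163 ]] [ 0.53440834 -0.3470315   0.163     ] [0.02209317 0.02235961 0.02320717 0.02212828]
st [[ 0.5848 -0.3237  0.085 ]
 [ 0.5615 -0.3964  0.085 ]
 [ 0.4863 -0.373   0.085 ]
 [ 0.509  -0.2983  0.085 ]] [ 0.53538511 -0.34785989  0.085     ] [0.07995971 0.07633793 0.07874857 0.07803813]
```

```bash
python3 - <<'E'
from fit import *
im=cv2.imread('pics/side0.png')
a=cv2.resize(im[130:275,250:390],None,fx=4,fy=4,interpolation=cv2.INTER_CUBIC)
b=cv2.resize(im[275:345,245:325],None,fx=3,fy=3,interpolation=cv2.INTER_CUBIC)
c=cv2.resize(im[80:140,345:395],None,fx=4,fy=4,interpolation=cv2.INTER_CUBIC)
o=np.zeros((580,800,3),np.uint8); o[:,:560]=a; o[:210,560:]=b; o[230:470,560:760]=c
cv2.imwrite('pics/c3.png',o)
ln=cr([[117,305],[297,322],[480,340],[660,345]],[250,150],4.6)
w=back('top',ln,.03); p=[.5748,-.0218,-.0735]
c,s=np.cos(p[2]),np.sin(p[2]); d=w[:,:2]-p[:2]; print('lines panel y',(-s*d[:,0]+c*d[:,1]).round(4))
E
```

```text
lines panel y [ 0.1579  0.0522 -0.0549 -0.1598]
```

View pics/c3.png

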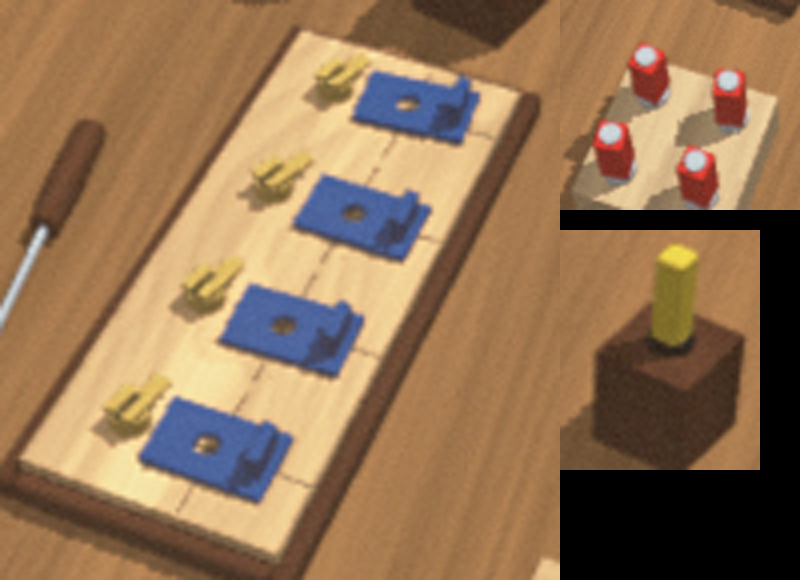

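The side crop shows the holes at about (407,103), (354,213), (284,325) and (207,444), the panel corners and the pin tops. I'll cross-check these against the top view.

```bash
python3 - <<'E'
from fit import *
pc=cr([[303,30],[525,93],[283,562],[20,460]],[250,130],4)
Lc=np.array([[.085,-.21,.03],[-.085,-.21,.03],[-.085,.21,.03],[.085,.21,.03]])
p,r=fit('side',Lc,pc,[.57,-.02,-.07]); print('side corners',p,r.round(2).tolist())
pct=cr([[757,88],[749,375],[28,325],[55,42]],[250,150],4.6)
p,r=fit('top',Lc,pct,[.57,-.02,-.07]); print('top corners',p,r.round(2).tolist())
h=cr([[207,444],[284,325],[354,213],[407,103]],[250,130],4); print('side plate holes',back('side',h,.036).round(4))
ln=cr([[313,486],[382,357],[444,241],[497,137]],[250,130],4); w=back('side',ln,.03)
c,s=np.cos(-.0735),np.sin(-.0735); d=w[:,:2]-[.5748,-.0218]; print('side lines panel',(c*d[:,0]+s*d[:,1]).round(4),(-s*d[:,0]+c*d[:,1]).round(4))
pt=cr(np.array([[646,55],[728,80],[610,133],[695,160]])-[560,0],[245,275],3); print('side pins',back('side',pt,.097).round(4))
dt=cr(np.array([[678,253]])-[560,230],[345,80],4); print('side drv',back('side',dt,.163).round(4))
E
```

```text
side corners [ 0.57378495 -0.02304932 -0.0713288 ] [[0.39, 0.69], [-0.59, 0.31], [-0.57, -1.24], [0.87, 0.41]]
top corners [ 0.57472889 -0.02330773 -0.07259112] [[-0.43, 0.75], [-0.13, -0.77], [0.12, -0.5], [0.45, 0.69]]
side plate holes [[ 0.5719  0.1359  0.036 ]
 [ 0.5599  0.0338  0.036 ]
 [ 0.549  -0.0726  0.036 ]
 [ 0.5476 -0.1853  0.036 ]]
side lines panel [-0.0836 -0.0841 -0.0846 -0.0834] [ 0.1559  0.0493 -0.0578 -0.1636]
side pins [[0.5581 0.3176 0.097 ]
 [0.4979 0.3167 0.097 ]
 [0.5569 0.3783 0.097 ]
 [0.4968 0.3772 0.097 ]]
side drv [[ 0.5361 -0.3512  0.163 ]]
```

```bash
cat > go.py <<'E'
# go.py x y z yaw : yaw = angle of tool y axis from world y; prints turn, then shift in tool axes after the turn
import sys
from h import *
from scipy.spatial.transform import Rotation as R
def go(x,y,z,yaw):
    s=robot.state(); q=s['ee_rot']; M=R.from_quat([q[1],q[2],q[3],q[0]]).as_matrix()
    a=np.arctan2(-M[0,1],M[1,1]); t=-((yaw-a+np.pi)%(2*np.pi)-np.pi)
    c,si=np.cos(yaw),np.sin(yaw); yt=np.array([-si,c]); xt=np.array([-c,-si])
    d=np.array([x,y,z])-s['tcp_pos']
    print('t%.1f tcp'%s['t'],s['tcp_pos'].round(4),'yaw %.4f'%a,'turn %.3f'%t,'d',[round(float(v),4) for v in(d[:2]@xt,d[:2]@yt,-d[2])],'j6 %.2f'%s['qpos'][5],'F',s['ft_force'].round(1),'w',round(float(s['gripper_width']),3),'tilt',M[:2,2].round(4))
go(*map(float,sys.argv[1:5]))
E
python3 go.py .557 .3195 .18 0
```

```text
t0.1 tcp [0.1531 0.5536 0.2495] yaw -0.2698 turn -0.270 d [-0.4039, -0.2341, 0.0695] j6 -0.07 F [-0.5  0.3  0.7] w 0.998 tilt [-0.0006 -0.0018]
```

```bash
python3 drive.py '0 0 0 -.135; 0 0 0 -.135; -.044 -.026 0 0; -.045 -.026 0 0; -.045 -.026 0 0' .45
python3 drive.py '-.045 -.026 0 0; -.045 -.026 0 0; -.045 -.026 0 0; -.045 -.026 0 0; -.045 -.026 .03 0'
python3 drive.py '-.045 -.026 .04 0; 0 0 0 0'; python3 go.py .557 .3195 .083 0
```

```text
t: 0.72
tcp_pos: [0.2881, 0.4753, 0.2499]
ee_rot: [-0.0, -0.001, 1.0, -0.0]
ft_force: [0.4, 0.8, -0.2]
gripper_width: 0.446
grasp_force: 0.0
t: 1.35
tcp_pos: [0.5153, 0.3463, 0.2222]
ee_rot: [0.003, -0.0, 1.0, 0.002]
ft_force: [0.4, 0.1, 0.3]
gripper_width: 0.454
grasp_force: 0.0
t: 1.6
tcp_pos: [0.5561, 0.3181, 0.1776]
ee_rot: [-0.003, 0.002, 1.0, -0.002]
ft_force: [0.5, 0.3, -0.0]
gripper_width: 0.449
grasp_force: 0.0
t1.6 tcp [0.5561 0.3181 0.1776] yaw -0.0041 turn -0.004 d [-0.0009, 0.0014, 0.0946] j6 -1.11 F [ 0.5  0.3 -0. ] w 0.449 tilt [-0.006  -0.0041]
```

```bash
python3 drive.py '0 .0014 .03 0; -.0009 0 .04 0; 0 0 .0245 0; 0 0 0 0'
python3 go.py .557 .3195 .083 0
python3 drive.py '0 0 0 0; 0 0 0 0; 0 0 0 0; 0 0 0 0; 0 0 0 0' 0 60;  python3 go.py .557 .3195 .083 0
python3 - <<'E'
from h import *
im=snap('side','g1'); t=snap('top','g1t')
cv2.imwrite('pics/g1c.png',np.hstack([cv2.resize(im[225:345,240:340],None,fx=4,fy=4),cv2.resize(t[160:280,160:260],None,fx=4,fy=4)]))
E
```

```text
t: 2.1
tcp_pos: [0.5537, 0.3227, 0.0859]
ee_rot: [-0.002, -0.0, 1.0, -0.001]
ft_force: [0.6, 0.1, 0.7]
gripper_width: 0.452
grasp_force: 0.0
t2.1 tcp [0.5537 0.3227 0.0859] yaw 0.0010 turn 0.001 d [-0.0033, -0.0032, 0.0029] j6 -1.11 F [0.6 0.1 0.7] w 0.452 tilt [-0.0049 -0.0021]
t: 2.72
tcp_pos: [0.5565, 0.323, 0.0889]
ee_rot: [0.001, -0.0, 1.0, 0.0]
ft_force: [-0.8, -1.9, 6.2]
gripper_width: 0.218
grasp_force: 61.8
t2.7 tcp [0.5565 0.323  0.0889] yaw 0.0001 turn 0.000 d [-0.0005, -0.0035, 0.0059] j6 -1.11 F [-0.8 -1.9  6.2] w 0.218 tilt [0.0013 0.0006]
```

View pics/g1c.png

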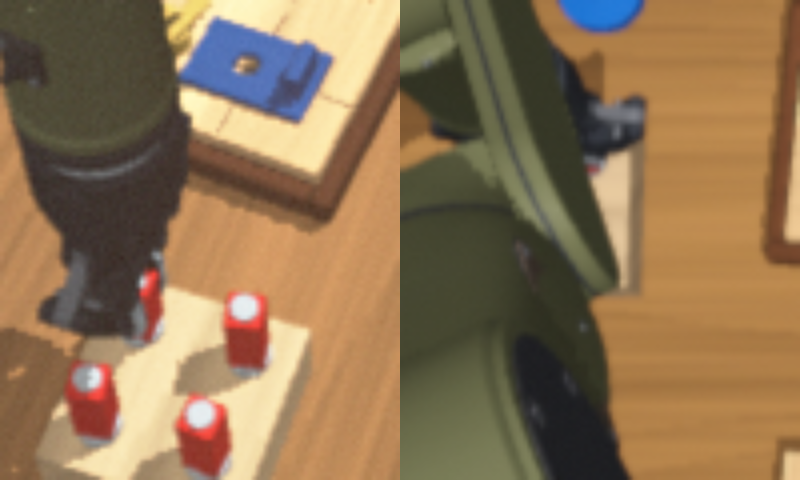

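The side crop shows the pin clasped, with its red edge at (150,310). I'll lift it and read the settled pose.

```bash
python3 go.py .557 .3195 .083 0; python3 drive.py '0 0 0 0; 0 0 -.03 0; 0 0 -.04 0; 0 0 -.04 0; 0 0 0 0'; for i in 1 2 3; do python3 drive.py '0 0 0 0'|grep tcp; done; python3 go.py .5668 .1375 .19 -.0727
python3 - <<'E'
from h import *
im=snap('side','g2')
cv2.imwrite('pics/g2c.png',cv2.resize(im[160:300,220:360],None,fx=4,fy=4))
E
```

```text
t2.8 tcp [0.5565 0.323  0.0889] yaw 0.0001 turn 0.000 d [-0.0005, -0.0035, 0.0059] j6 -1.11 F [-0.9 -2.8  6.6] w 0.222 tilt [0.0013 0.0006]
t: 3.45
tcp_pos: [0.5588, 0.3246, 0.202]
ee_rot: [0.004, -0.0, 1.0, 0.002]
ft_force: [0.8, -0.1, -1.2]
gripper_width: 0.224
grasp_force: 60.8
tcp_pos: [0.5558, 0.3229, 0.1972]
tcp_pos: [0.5551, 0.3225, 0.1959]
tcp_pos: [0.5554, 0.3226, 0.1961]
t3.8 tcp [0.5554 0.3226 0.1961] yaw 0.0002 turn 0.073 d [-0.0248, -0.1838, 0.0061] j6 -1.11 F [-0.7 -0.3 -0.1] w 0.222 tilt [-0.0025 -0.0011]
```

View pics/g2c.png

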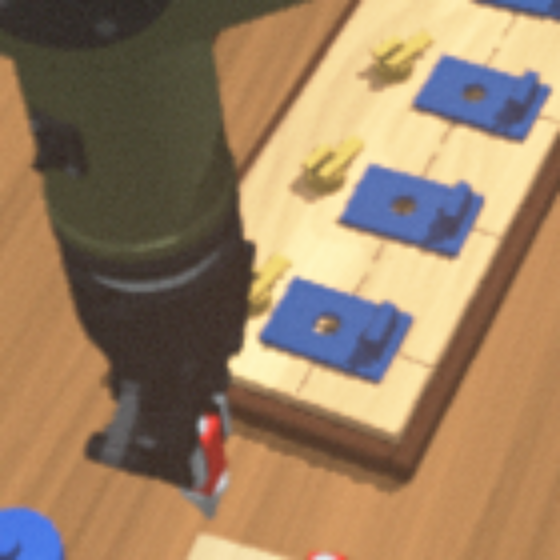

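The pin is held, and its tip shows at crop (208,508). I'll work out its offset from the TCP, and check the plates again.

```bash
python3 - <<'E'
from fit import *
print(back('side',cr([[208,510]],[220,160],4),.1195), back('side',cr([[206,510]],[220,160],4),.1225))
print('plates side',back('side',cr([[327,324],[404,205],[474,93]],[220,160],4),.036).round(4))
E
```

```text
[[0.55945897 0.31742465 0.1195    ]] [[0.55940368 0.31925106 0.1225    ]]
plates side [[ 0.5719  0.1359  0.036 ]
 [ 0.5599  0.0338  0.036 ]
 [ 0.549  -0.0726  0.036 ]]
```

```bash
python3 drive.py '-.003 -.04 0 0; -.004 -.05 0 0; -.004 -.05 0 0; 0 -.043 0 0; 0 0 .02 0'; python3 drive.py '0 0 .03 0; 0 0 .02 0; 0 0 0 0; 0 0 0 0; 0 0 0 0'; python3 go.py .5665 .1395 .125 0
python3 - <<'E'
from h import *
im=snap('side','g3'); t=snap('top','g3t')
cv2.imwrite('pics/g3c.png',np.hstack([cv2.resize(im[180:280,270:370],None,fx=5,fy=5,interpolation=2),cv2.resize(t[160:260,250:310],None,fx=5,fy=5,interpolation=2)]))
E
```

```text
t: 4.5
tcp_pos: [0.5684, 0.1369, 0.1787]
ee_rot: [0.002, 0.002, 1.0, -0.0]
ft_force: [-0.6, 0.3, -1.8]
gripper_width: 0.223
grasp_force: 60.6
t: 5.12
tcp_pos: [0.568, 0.1401, 0.1288]
ee_rot: [0.001, -0.0, 1.0, 0.0]
ft_force: [-0.4, -0.4, -0.9]
gripper_width: 0.225
grasp_force: 60.7
t5.1 tcp [0.568  0.1401 0.1288] yaw 0.0003 turn 0.000 d [0.0015, -0.0006, 0.0038] j6 -1.40 F [-0.4 -0.4 -0.9] w 0.225 tilt [0.0022 0.0004]
```

View pics/g3c.png

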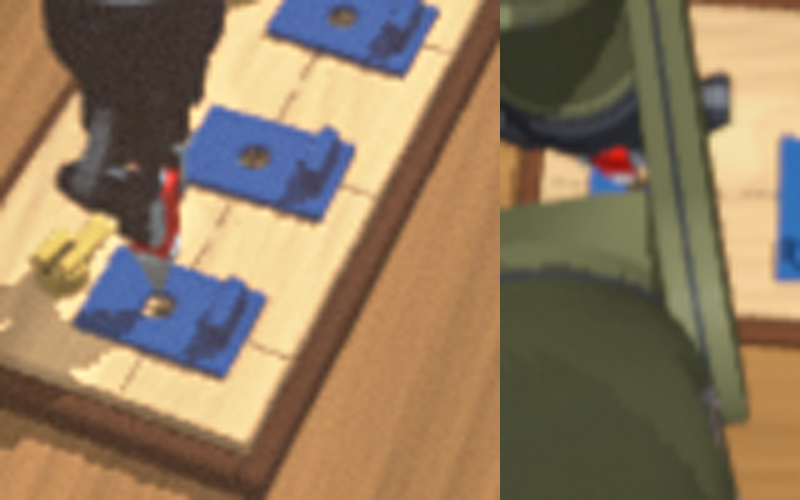

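The side crop shows the taper's tip at (156,290), just above plate a's hole at (157,305).

```bash
python3 - <<'E'
from fit import *
for z in(.049,.052): print(back('side',cr([[156,290]],[270,180],5),z))
print(back('side',cr([[157,305]],[270,180],5),.036))
E
```

```text
[[0.5722892  0.13664681 0.049     ]]
[[0.57131779 0.1386326  0.052     ]]
[[0.57273911 0.13616788 0.036     ]]
```

```bash
python3 drive.py '.003 -.001 0 0; 0 0 .008 0; 0 0 .008 0; 0 0 .006 0; 0 0 0 0'; python3 drive.py '0 0 0 0; 0 0 0 0'; python3 go.py .5668 .1395 .0785 0
```

```text
t: 5.85
tcp_pos: [0.564, 0.1388, 0.1049]
ee_rot: [-0.001, -0.0, 1.0, -0.0]
ft_force: [0.1, -0.6, -1.1]
gripper_width: 0.225
grasp_force: 60.8
t: 6.1
tcp_pos: [0.5638, 0.1389, 0.1056]
ee_rot: [-0.0, -0.0, 1.0, -0.0]
ft_force: [0.6, 0.1, -0.3]
gripper_width: 0.22
grasp_force: 60.8
t6.1 tcp [0.5638 0.1389 0.1056] yaw 0.0002 turn 0.000 d [-0.003, 0.0006, 0.0271] j6 -1.40 F [ 0.6  0.1 -0.3] w 0.22 tilt [-0.0007 -0.0001]
```

```bash
for i in 1 2; do python3 drive.py '0 0 .003 0; 0 0 .003 0; 0 0 0 0'|egrep 'tcp|ft'; done; python3 drive.py '0 0 0 0; 0 0 0 0'; python3 go.py .5668 .1395 .0785 0
```

```text
tcp_pos: [0.5644, 0.1389, 0.0996]
ft_force: [1.1, 0.2, 0.0]
tcp_pos: [0.5637, 0.1389, 0.0933]
ft_force: [1.1, -0.6, -0.3]
t: 7.1
tcp_pos: [0.5636, 0.1389, 0.0933]
ee_rot: [-0.001, -0.0, 1.0, -0.0]
ft_force: [1.2, 0.1, -1.3]
gripper_width: 0.221
grasp_force: 60.8
t7.1 tcp [0.5636 0.1389 0.0933] yaw 0.0002 turn 0.000 d [-0.0032, 0.0006, 0.0148] j6 -1.40 F [ 1.2  0.1 -1.3] w 0.221 tilt [-0.0012 -0.0001]
```

```bash
for i in 1 2 3 4; do python3 drive.py '0 0 .003 0; 0 0 0 0; 0 0 0 0'|egrep 'tcp|ft'; done; python3 go.py .5668 .1395 .0785 0
```

```text
tcp_pos: [0.5642, 0.1389, 0.0905]
ft_force: [1.6, 0.3, -1.9]
tcp_pos: [0.5647, 0.1388, 0.0876]
ft_force: [4.1, -2.1, -1.9]
tcp_pos: [0.5649, 0.1388, 0.0848]
ft_force: [4.6, -2.6, -1.2]
tcp_pos: [0.565, 0.1388, 0.0818]
ft_force: [5.9, -2.8, -0.4]
t8.6 tcp [0.565  0.1388 0.0818] yaw 0.0003 turn 0.000 d [-0.0018, 0.0007, 0.0033] j6 -1.40 F [ 5.9 -2.8 -0.4] w 0.22 tilt [ 0.0016 -0.0002]
```

```bash
python3 drive.py '-.0012 -.0007 0 0; 0 0 .002 0; 0 0 0 0; 0 0 0 0'|egrep 'tcp|ft';for i in 1 2 3; do python3 drive.py '0 0 .0015 0; 0 0 0 0; 0 0 0 0'|egrep 'tcp|ft'; done; python3 go.py .5668 .1395 .0785 0
```

```text
tcp_pos: [0.5653, 0.1384, 0.0799]
ft_force: [2.3, -0.7, 4.5]
tcp_pos: [0.5654, 0.1383, 0.0798]
ft_force: [0.4, -2.0, 13.4]
tcp_pos: [0.5658, 0.1384, 0.0795]
ft_force: [-0.7, -2.4, 21.5]
tcp_pos: [0.5658, 0.1384, 0.0794]
ft_force: [-3.5, -3.6, 29.9]
t10.2 tcp [0.5658 0.1384 0.0794] yaw 0.0001 turn 0.000 d [-0.001, 0.0011, 0.0009] j6 -1.40 F [-3.5 -3.6 29.9] w 0.222 tilt [0.0029 0.0006]
```

```bash
python3 drive.py '0 0 -.004 0; 0 0 0 0; 0 0 0 0; 0 0 0 0' .45; python3 drive.py '0 0 -.04 0; 0 0 -.05 0; 0 0 -.02 0; 0 .03 0 0; 0 .05 0 0'; python3 drive.py '.01 .05 0 0; .04 .045 0 0; .02 .01 0 0; 0 0 0 0; 0 0 0 0'; python3 go.py .4957 .3220 .0865 0
python3 - <<'E'
from h import *
im=snap('side','g4')
cv2.imwrite('pics/g4c.png',cv2.resize(im[125:285,250:410],None,fx=3.5,fy=3.5,interpolation=2))
E
```

```text
t: 10.72
tcp_pos: [0.5645, 0.1382, 0.0782]
ee_rot: [-0.001, -0.0, 1.0, -0.0]
ft_force: [0.2, -0.1, 0.5]
gripper_width: 0.443
grasp_force: 0.0
t: 11.35
tcp_pos: [0.5656, 0.2177, 0.1894]
ee_rot: [0.0, 0.001, 1.0, -0.0]
ft_force: [-0.1, 0.4, -0.1]
gripper_width: 0.445
grasp_force: 0.0
t: 11.98
tcp_pos: [0.4962, 0.3223, 0.1892]
ee_rot: [0.0, 0.0, 1.0, -0.0]
ft_force: [-0.7, -0.9, -0.1]
gripper_width: 0.453
grasp_force: 0.0
t12.0 tcp [0.4962 0.3223 0.1892] yaw -0.0003 turn -0.000 d [0.0005, -0.0003, 0.1027] j6 -1.06 F [-0.7 -0.9 -0.1] w 0.453 tilt [ 0.0008 -0.0005]
```

View pics/g4c.png

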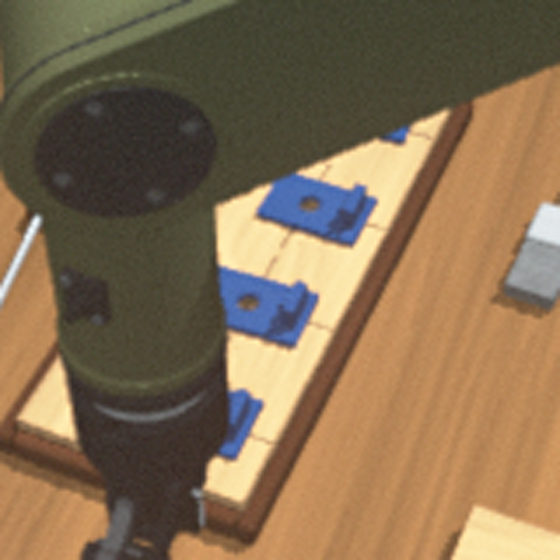

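The side crop shows plates b and c undisturbed, with plate a mostly hidden behind the wrist. I'll pick the second pin.

```bash
python3 drive.py '.0005 0 .04 0; 0 0 .04 0; 0 0 .0227 0; 0 0 0 0; 0 0 0 0'|egrep 'tcp|ft'; python3 go.py .4955 .322 .0865 0; python3 drive.py '0 0 0 0; 0 0 0 0; 0 0 0 0; 0 0 0 0; 0 0 0 0' 0 60 | egrep 'tcp|ft|wid'; python3 drive.py '0 0 -.03 0; 0 0 -.04 0; 0 0 -.04 0; 0 0 0 0; 0 0 0 0'|egrep 'tcp|wid|gra'; python3 drive.py '0 0 0 0; 0 0 0 0'|egrep tcp; python3 go.py .5579 .0326 .19 0
```

```text
tcp_pos: [0.4963, 0.3229, 0.0873]
ft_force: [-0.1, 0.3, 0.3]
t12.7 tcp [0.4963 0.3229 0.0873] yaw -0.0011 turn -0.001 d [0.0008, -0.0009, 0.0008] j6 -1.06 F [-0.1  0.3  0.3] w 0.452 tilt [0.0015 0.0007]
tcp_pos: [0.4962, 0.3223, 0.0879]
ft_force: [1.7, -4.5, 3.8]
gripper_width: 0.224
tcp_pos: [0.4942, 0.3232, 0.1964]
gripper_width: 0.227
grasp_force: 59.2
tcp_pos: [0.4941, 0.3228, 0.195]
t14.2 tcp [0.4941 0.3228 0.195 ] yaw 0.0002 turn 0.000 d [-0.0638, -0.2902, 0.005] j6 -1.06 F [-0.8  0.5 -1.4] w 0.227 tilt [-0.0025 -0.0013]
```

```bash
python3 drive.py '-.012 -.048 0 0; -.013 -.06 0 0; -.013 -.06 0 0; -.013 -.06 0 0; -.012 -.05 0 0'|egrep 'tcp'; python3 drive.py '0 -.0105 0 0; 0 0 .02 0; 0 0 .03 0; 0 0 .02 0; 0 0 0 0'|egrep tcp; python3 drive.py '0 0 0 0; 0 0 0 0; 0 0 0 0'|egrep 'tcp|ft'; python3 go.py .557 .0341 .105 0
python3 - <<'E'
from h import *
im=snap('side','g5')
cv2.imwrite('pics/g5c.png',cv2.resize(im[130:280,250:390],None,fx=3.8,fy=3.8,interpolation=2))
E
```

```text
tcp_pos: [0.5578, 0.043, 0.1958]
tcp_pos: [0.5558, 0.0356, 0.1244]
tcp_pos: [0.5584, 0.0348, 0.1274]
ft_force: [-0.2, -0.2, 0.1]
t15.8 tcp [0.5584 0.0348 0.1274] yaw 0.0003 turn 0.000 d [0.0014, -0.0007, 0.0224] j6 -1.58 F [-0.2 -0.2  0.1] w 0.218 tilt [0.0017 0.    ]
```

View pics/g5c.png

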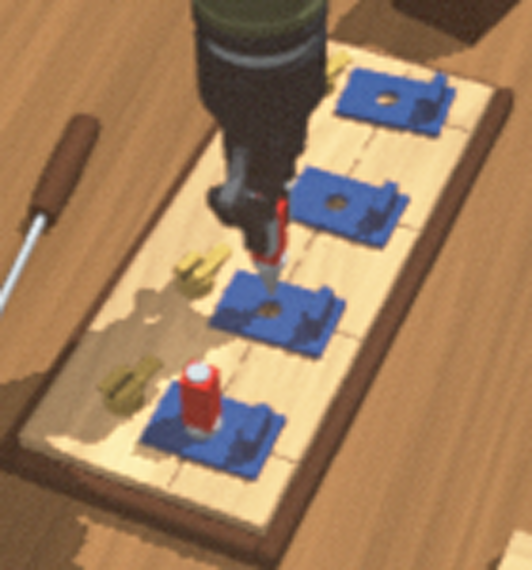

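Pin a stands home with its collar on the plate at crop (200,428). The second pin's tip at (268,292) is over hole b at (268,309), so I'll drive it down.

```bash
python3 drive.py '.0012 -.0007 0 0; 0 0 .008 0; 0 0 .008 0; 0 0 .006 0; 0 0 0 0'|egrep 'tcp|ft'; for i in 1 2 3 ; do python3 drive.py '0 0 .002 0; 0 0 .002 0; 0 0 0 0; 0 0 0 0'|egrep 'tcp|ft'; done; python3 go.py .5571 .0326 .0795 0
```

```text
tcp_pos: [0.5565, 0.034, 0.1037]
ft_force: [0.9, 0.5, -0.5]
tcp_pos: [0.5569, 0.034, 0.1006]
ft_force: [0.4, 0.2, -1.2]
tcp_pos: [0.5569, 0.034, 0.0966]
ft_force: [1.9, 1.4, 0.1]
tcp_pos: [0.5573, 0.0339, 0.0926]
ft_force: [3.2, 0.7, 1.2]
t17.9 tcp [0.5573 0.0339 0.0926] yaw 0.0002 turn 0.000 d [0.0002, -0.0013, 0.0131] j6 -1.59 F [3.2 0.7 1.2] w 0.226 tilt [ 0.0012 -0.0002]
```

```bash
python3 drive.py '-.0008 -.001 0 0; 0 0 .002 0; 0 0 .002 0; 0 0 0 0; 0 0 0 0'|egrep 'tcp|ft'; for i in 1 2 ; do python3 drive.py '0 0 .002 0; 0 0 .002 0; 0 0 0 0; 0 0 0 0'|egrep 'tcp|ft'; done; python3 go.py .5571 .0326 .0795 0
```

```text
tcp_pos: [0.5578, 0.0328, 0.0885]
ft_force: [3.0, 0.6, 0.3]
tcp_pos: [0.5584, 0.0327, 0.0845]
ft_force: [5.3, -1.5, 2.3]
tcp_pos: [0.5585, 0.0327, 0.0805]
ft_force: [6.3, -2.3, 1.8]
t19.6 tcp [0.5585 0.0327 0.0805] yaw 0.0004 turn 0.000 d [0.0014, -0.0001, 0.001] j6 -1.59 F [ 6.3 -2.3  1.8] w 0.226 tilt [ 0.002  -0.0006]
```

```bash
python3 drive.py '-.001 -.0006 .0015 0; 0 0 0 0; 0 0 0 0; 0 0 .0015 0; 0 0 0 0'|egrep 'tcp|ft'; for i in 1 2 ; do python3 drive.py '0 0 .002 0; 0 0 0 0; 0 0 0 0'|egrep 'tcp|ft'; done; python3 go.py .5571 .0326 .0795 0
```

```text
tcp_pos: [0.5588, 0.0323, 0.0786]
ft_force: [2.4, -0.8, 10.9]
tcp_pos: [0.5588, 0.0323, 0.0785]
ft_force: [-0.8, -1.1, 23.6]
tcp_pos: [0.5589, 0.0323, 0.0784]
ft_force: [-5.4, -1.2, 38.1]
t20.9 tcp [0.5589 0.0323 0.0784] yaw 0.0003 turn 0.000 d [0.0018, 0.0003, -0.0011] j6 -1.59 F [-5.4 -1.2 38.1] w 0.219 tilt [ 0.0032 -0.0004]
```

```bash
python3 drive.py '0 0 -.005 0; 0 0 0 0; 0 0 0 0; 0 0 0 0' .45|egrep 'tcp|ft|wid'; python3 drive.py '0 0 -.04 0; 0 0 -.05 0; 0 0 -.02 0; 0 .05 0 0; 0 .06 0 0'|grep tcp; python3 drive.py '0 .06 0 0; 0 .06 0 0; 0 .06 0 0; 0 .04 0 0; 0 .02 0 0'|grep tcp; python3 drive.py '0 0 0 0; 0 0 0 0; 0 0 0 0'|grep tcp; python3 go.py .555 .3822 .0865 0
python3 - <<'E'
from h import *
im=snap('side','g6')
cv2.imwrite('pics/g6c.png',cv2.resize(im[130:280,250:390],None,fx=3.8,fy=3.8,interpolation=2))
# hole darkness checks: blue blobs
hsv=cv2.cvtColor(im,cv2.COLOR_BGR2HSV); m=cv2.inRange(hsv,(105,120,60),(125,255,255))
n,l,s,c=cv2.connectedComponentsWithStats(m)
for i in range(1,n):
    if s[i,4]>100: print(s[i],c[i].round(1))
E
```

```text
tcp_pos: [0.5574, 0.0325, 0.0774]
ft_force: [-0.7, -0.1, -0.1]
gripper_width: 0.447
tcp_pos: [0.5587, 0.1425, 0.1885]
tcp_pos: [0.5577, 0.3845, 0.1874]
tcp_pos: [0.5586, 0.3805, 0.1886]
t23.1 tcp [0.5586 0.3805 0.1886] yaw -0.0017 turn -0.002 d [0.0036, 0.0017, 0.1021] j6 -1.03 F [ 0.5  0.6 -0. ] w 0.45 tilt [-0.0003 -0.0008]
[ 276   20   85   52 1704] [318.2  41. ]
[324 174  30  18 244] [337.4 182.3]
[298 236  21  17 112] [308.7 243.7]
[209 287  23  26 394] [219.3 298.9]
```

```bash
python3 drive.py '.0036 .0017 .04 0; 0 0 .04 0; 0 0 .0221 0; 0 0 0 0; 0 0 0 0'|egrep 'tcp|ft'; python3 drive.py '0 0 0 0; 0 0 0 0; 0 0 0 0; 0 0 0 0; 0 0 0 0' 0 60 | egrep 'tcp|ft|wid'; python3 drive.py '0 0 -.03 0; 0 0 -.04 0; 0 0 -.04 0; 0 0 0 0; 0 0 0 0'|egrep 'tcp|wid|gra'; python3 drive.py '0 0 0 0; 0 0 0 0'|egrep tcp; python3 go.py .5502 -.0723 .19 0
```

```text
tcp_pos: [0.5558, 0.384, 0.0876]
ft_force: [1.0, 0.5, 0.3]
tcp_pos: [0.5561, 0.3835, 0.0882]
ft_force: [2.0, -4.8, 6.8]
gripper_width: 0.224
tcp_pos: [0.5541, 0.3842, 0.1959]
gripper_width: 0.22
grasp_force: 59.4
tcp_pos: [0.5541, 0.3838, 0.1947]
t25.2 tcp [0.5541 0.3838 0.1947] yaw 0.0002 turn 0.000 d [0.0039, -0.4561, 0.0047] j6 -1.03 F [ 0.6 -0.2 -0.3] w 0.222 tilt [-0.0025 -0.0014]
```

```bash
python3 drive.py '.004 -.05 0 0; 0 -.058 0 0; 0 -.058 0 0; 0 -.058 0 0; 0 -.058 0 0'|egrep 'tcp'; python3 drive.py '0 -.058 0 0; 0 -.058 0 0; 0 -.05 0 0; 0 -.008 0 0; 0 0 .02 0'|grep tcp; python3 drive.py '0 0 .03 0; 0 0 .02 0; 0 0 0 0; 0 0 0 0; 0 0 0 0'|egrep tcp; python3 go.py .5495 -.0722 .105 0
python3 - <<'E'
from h import *
im=snap('side','g7')
cv2.imwrite('pics/g7c.png',cv2.resize(im[130:280,250:390],None,fx=3.8,fy=3.8,interpolation=2))
E
```

```text
tcp_pos: [0.5505, 0.1004, 0.1958]
tcp_pos: [0.5521, -0.0728, 0.1771]
tcp_pos: [0.5518, -0.0717, 0.1274]
t27.1 tcp [ 0.5518 -0.0717  0.1274] yaw 0.0006 turn 0.001 d [0.0023, -0.0005, 0.0224] j6 -1.78 F [ 0.4 -0.4 -0. ] w 0.226 tilt [ 0.0021 -0.0003]
```

View pics/g7c.png

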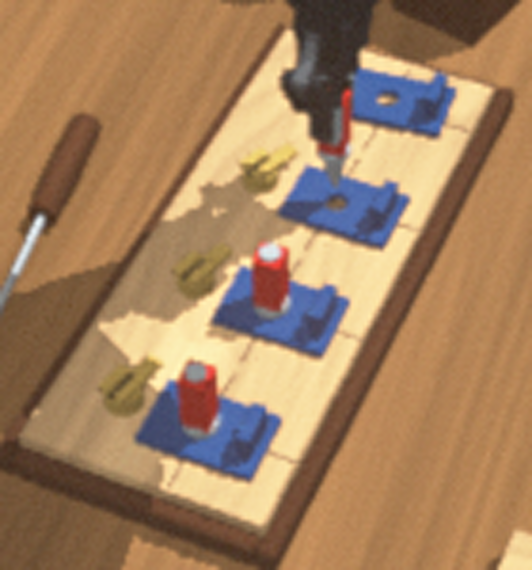

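Pins a and b stand home, and the third tip at (335,183) is over hole c at (337,202). I'll go down.

```bash
python3 drive.py '.0015 -.0005 0 0; 0 0 .008 0; 0 0 .008 0; 0 0 .006 0; 0 0 0 0'|egrep 'tcp|ft'; for i in 1 2 3 ; do python3 drive.py '0 0 .002 0; 0 0 .002 0; 0 0 0 0; 0 0 0 0'|egrep 'tcp|ft'; done; python3 go.py .551 -.0734 .0795 0
```

```text
tcp_pos: [0.549, -0.0723, 0.1035]
ft_force: [-0.4, -1.1, -0.5]
tcp_pos: [0.5495, -0.0724, 0.1005]
ft_force: [-0.2, -0.6, -1.2]
tcp_pos: [0.5499, -0.0725, 0.0965]
ft_force: [1.7, 0.3, -0.9]
tcp_pos: [0.5505, -0.0725, 0.0927]
ft_force: [4.5, -0.0, 2.0]
t29.3 tcp [ 0.5505 -0.0725  0.0927] yaw 0.0001 turn 0.000 d [-0.0005, -0.0009, 0.0132] j6 -1.78 F [ 4.5 -0.   2. ] w 0.218 tilt [ 0.0022 -0.0003]
```

```bash
python3 drive.py '-.0015 -.0008 0 0; 0 0 .002 0; 0 0 .002 0; 0 0 0 0; 0 0 0 0'|egrep 'tcp|ft'; for i in 1 2 ; do python3 drive.py '-.0004 0 .002 0; 0 0 .002 0; 0 0 0 0; 0 0 0 0'|egrep 'tcp|ft'; done; python3 go.py .551 -.0734 .0795 0
```

```text
tcp_pos: [0.5515, -0.0733, 0.0884]
ft_force: [4.7, -0.5, 1.4]
tcp_pos: [0.552, -0.0734, 0.0843]
ft_force: [5.6, 0.2, 2.3]
tcp_pos: [0.5521, -0.0734, 0.0802]
ft_force: [5.5, -1.0, 2.0]
t30.9 tcp [ 0.5521 -0.0734  0.0802] yaw 0.0002 turn 0.000 d [0.0011, 0.0, 0.0007] j6 -1.78 F [ 5.5 -1.   2. ] w 0.221 tilt [ 0.0008 -0.0004]
```

```bash
python3 drive.py '-.001 0 .0015 0; 0 0 0 0; 0 0 0 0; 0 0 .0015 0; 0 0 0 0'|egrep 'tcp|ft'; for i in 1 2 ; do python3 drive.py '0 0 .002 0; 0 0 0 0; 0 0 0 0'|egrep 'tcp|ft'; done; python3 drive.py '0 0 -.005 0; 0 0 0 0; 0 0 0 0; 0 0 0 0' .45|egrep 'tcp|ft|wid'; python3 drive.py '0 0 -.04 0; 0 0 -.05 0; 0 0 -.02 0; 0 .055 0 0; 0 .06 0 0'|grep tcp; python3 drive.py '.01 .06 0 0; .02 .06 0 0; .025 .055 0 0; 0 .055 0 0; 0 .055 0 0'|grep tcp; python3 drive.py '0 .04 0 0; 0 .015 0 0; 0 0 0 0; 0 0 0 0; 0 0 0 0'|grep tcp; python3 go.py .4952 .3822 .0865 0
```

```text
tcp_pos: [0.5524, -0.0736, 0.079]
ft_force: [0.6, -1.1, 17.5]
tcp_pos: [0.5524, -0.0736, 0.0789]
ft_force: [-2.0, -1.0, 29.9]
tcp_pos: [0.5525, -0.0737, 0.0788]
ft_force: [-6.9, 0.3, 44.1]
tcp_pos: [0.5516, -0.073, 0.0772]
ft_force: [0.5, 0.1, -0.2]
gripper_width: 0.445
tcp_pos: [0.5528, 0.0421, 0.1883]
tcp_pos: [0.4969, 0.3277, 0.1877]
tcp_pos: [0.4979, 0.3795, 0.1884]
t34.7 tcp [0.4979 0.3795 0.1884] yaw -0.0014 turn -0.001 d [0.0027, 0.0027, 0.1019] j6 -0.99 F [-0.3  0.4  0.5] w 0.452 tilt [-0.0003 -0.0006]
```

```bash
python3 drive.py '.0025 .0025 .04 0; 0 0 .04 0; 0 0 .022 0; 0 0 0 0; 0 0 0 0'|egrep 'tcp|ft'; python3 drive.py '0 0 0 0; 0 0 0 0; 0 0 0 0; 0 0 0 0; 0 0 0 0' 0 60 | egrep 'tcp|ft|wid'; python3 drive.py '0 0 -.03 0; 0 0 -.04 0; 0 0 -.04 0; 0 0 0 0; 0 0 0 0'|egrep 'wid|gra'; python3 drive.py '0 0 0 0; 0 0 0 0'|egrep tcp; python3 go.py .5455 -.181 .19 0
```

```text
tcp_pos: [0.4962, 0.3835, 0.0875]
ft_force: [-0.4, 0.6, 0.4]
tcp_pos: [0.496, 0.3825, 0.0877]
ft_force: [0.6, -5.4, 4.6]
gripper_width: 0.227
gripper_width: 0.216
grasp_force: 59.1
tcp_pos: [0.4946, 0.3832, 0.1949]
t36.8 tcp [0.4946 0.3832 0.1949] yaw 0.0002 turn 0.000 d [-0.0509, -0.5642, 0.0049] j6 -0.98 F [ 0.1  0.6 -0.1] w 0.222 tilt [-0.0023 -0.0014]
```

```bash
python3 drive.py '-.01 -.05 0 0; -.01 -.055 0 0; -.01 -.055 0 0; -.011 -.055 0 0; -.011 -.055 0 0'|egrep 'tcp'; python3 drive.py '0 -.055 0 0; 0 -.055 0 0; 0 -.055 0 0; 0 -.055 0 0; 0 -.045 0 0'|grep tcp; python3 drive.py '0 -.0297 0 0; 0 0 .03 0; 0 0 .04 0; 0 0 0 0; 0 0 0 0'|egrep tcp;python3 drive.py '0 0 0 0; 0 0 0 0'|egrep tcp; python3 go.py .547 -.1815 .105 0
python3 - <<'E'
from h import *
im=snap('side','g8')
cv2.imwrite('pics/g8c.png',cv2.resize(im[110:240,270:400],None,fx=4,fy=4,interpolation=2))
E
```

```text
tcp_pos: [0.5474, 0.1119, 0.1957]
tcp_pos: [0.5471, -0.1535, 0.1957]
tcp_pos: [0.548, -0.1812, 0.1269]
tcp_pos: [0.5484, -0.1813, 0.1278]
t38.9 tcp [ 0.5484 -0.1813  0.1278] yaw 0.0005 turn 0.000 d [0.0014, -0.0002, 0.0228] j6 -1.96 F [ 0.2 -1.1 -0.4] w 0.224 tilt [ 0.0025 -0.0011]
```

View pics/g8c.png

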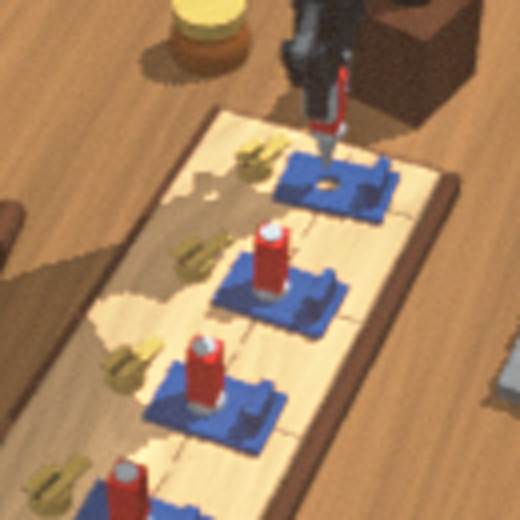

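The fourth tip at (326,165) is over hole d at (328,184), and pins a to c are home.

```bash
python3 drive.py '.001 0 0 0; 0 0 .008 0; 0 0 .008 0; 0 0 .006 0; 0 0 0 0'|egrep 'tcp|ft'; for i in 1 2 3 ; do python3 drive.py '0 0 .002 0; 0 0 .002 0; 0 0 0 0; 0 0 0 0'|egrep 'tcp|ft'; done; python3 go.py .546 -.1795 .0795 0
```

```text
tcp_pos: [0.5459, -0.1809, 0.1034]
ft_force: [0.4, 0.5, -1.1]
tcp_pos: [0.5465, -0.1811, 0.1005]
ft_force: [0.1, 0.3, -1.3]
tcp_pos: [0.5465, -0.1812, 0.0964]
ft_force: [-0.2, -1.2, -1.0]
tcp_pos: [0.5464, -0.1811, 0.0923]
ft_force: [-0.1, 0.3, 0.8]
t41.1 tcp [ 0.5464 -0.1811  0.0923] yaw 0.0002 turn 0.000 d [0.0004, 0.0016, 0.0128] j6 -1.96 F [-0.1  0.3  0.8] w 0.224 tilt [0.     0.0001]
```

```bash
python3 drive.py '0 .0015 0 0; 0 0 .002 0; 0 0 .002 0; 0 0 0 0; 0 0 0 0'|egrep 'tcp|ft'; for i in 1 2 ; do python3 drive.py '0 0 .002 0; 0 0 .002 0; 0 0 0 0; 0 0 0 0'|egrep 'tcp|ft'; done; python3 go.py .546 -.1795 .0795 0
```

```text
tcp_pos: [0.5462, -0.1794, 0.0881]
ft_force: [-0.3, 0.1, -0.2]
tcp_pos: [0.546, -0.1794, 0.0841]
ft_force: [-1.9, 0.0, -0.8]
tcp_pos: [0.546, -0.1794, 0.0801]
ft_force: [-2.7, 1.2, 0.7]
t42.7 tcp [ 0.546  -0.1794  0.0801] yaw 0.0002 turn 0.000 d [-0.0, -0.0001, 0.0006] j6 -1.96 F [-2.7  1.2  0.7] w 0.218 tilt [-0.001   0.0004]
```

```bash
python3 drive.py '0 0 .0015 0; 0 0 0 0; 0 0 .0015 0; 0 0 0 0'|egrep 'tcp|ft'; for i in 1 2 ; do python3 drive.py '0 0 .002 0; 0 0 0 0; 0 0 0 0'|egrep 'tcp|ft'; done; python3 drive.py '0 0 -.005 0; 0 0 0 0; 0 0 0 0; 0 0 0 0' .55|egrep 'tcp|ft|wid'; python3 drive.py '0 0 -.04 0; 0 0 -.05 0; 0 0 -.04 0; 0 -.03 0 .15; 0 -.04 0 .15'|grep tcp; python3 drive.py '0 -.03 0 0; 0 -.03 0 0; 0 0 0 0; 0 0 0 0'|grep tcp; python3 go.py .536 -.3465 .125 -.30
cat > btn.py <<'E'
from fit import *
P=[.5755,-.0233,-.0723]; ys=[.159,.053,-.053,-.159]
def tf(a): # finger local -> panel, a = angle from panel -y clockwise to -x
    d=np.array([-np.sin(a),-np.cos(a)]); return d
def poly(n,p,y,a,side):
    h=[.036,y]; d=tf(a); e=np.array([-d[1],d[0]])
    th=np.linspace(0,2*np.pi,24)[:-1]
    A=[]
    hub=[T(p,[[h[0]+.013*np.cos(t),h[1]+.013*np.sin(t),z] for t in th]) for z in(.03,.05)]
    f=[T(p,[list(np.array(h)+d*u+e*v)+[z] for u,v in((0,.005),(.032,.005),(.032,-.005),(0,-.005))]) for z in(.038,.043)]
    return [proj(n,np.vstack(hub)),proj(n,np.vstack(f))]
def measure(n,im,p,S=6):
    hsv=cv2.cvtColor(im,cv2.COLOR_BGR2HSV); out=[]
    for y in ys:
        c=proj(n,T(p,[[.036,y,.045]]))[0]; o=(c-22).astype(int)
        sub=cv2.resize(hsv[o[1]:o[1]+44,o[0]:o[0]+44],None,fx=S,fy=S,interpolation=cv2.INTER_LINEAR)
        m=cv2.inRange(sub,(20,115,60),(33,255,255))
        m=cv2.morphologyEx(m,cv2.MORPH_CLOSE,np.ones((9,9)))
        k,l,s,_=cv2.connectedComponentsWithStats(m); m=(l==1+np.argmax(s[1:,4])).astype(np.uint8)
        best=None
        for sx in np.arange(-2,2.1,.5):
         for sy in np.arange(-2,2.1,.5):
          for a in np.arange(-.1,1.75,.05):
            r=np.zeros_like(m)
            for q in poly(n,p,y,a,0):
                cv2.fillConvexPoly(r,cv2.convexHull(((q+[sx,sy]-o+.5)*S-.5).round().astype(np.int32)),1)
            iou=(r&m).sum()/max(1,(r|m).sum())
            if best is None or iou>best[0]: best=(iou,a,sx,sy)
        out.append(best); print(n,y,'iou %.2f a %.2f shift %.1f %.1f'%best)
    return out
if __name__=='__main__':
    measure('top',cv2.imread('pics/top0.png'),P)
    measure('side',cv2.imread('pics/side0.png'),[.5748,-.0250,-.0723])
E
python3 btn.py
```

```text
tcp_pos: [0.5463, -0.1797, 0.0784]
ft_force: [-5.3, 0.0, 9.5]
tcp_pos: [0.5462, -0.1797, 0.0783]
ft_force: [-9.4, 2.1, 22.4]
tcp_pos: [0.5465, -0.18, 0.0781]
ft_force: [-11.8, 2.9, 32.9]
tcp_pos: [0.5465, -0.1795, 0.0777]
ft_force: [0.9, -0.2, -0.7]
gripper_width: 0.55
tcp_pos: [0.5413, -0.2493, 0.209]
tcp_pos: [0.5227, -0.306, 0.2078]
t45.6 tcp [ 0.5227 -0.306   0.2078] yaw -0.3002 turn -0.000 d [-0.0247, -0.0348, 0.0828] j6 -1.87 F [0.3 0.  0.2] w 0.55 tilt [-0.0006  0.0012]Traceback (most recent call last):
  File "btn.py", line 32, in <module>
    measure('top',cv2.imread('pics/top0.png'),P)
    ~~~~~~~^^^^^^^^^^^^^^^^^^^^^^^^^^^^^^^^^^^^^
  File "btn.py", line 25, in measure
    for q in poly(n,p,y,a,0):
             ~~~~^^^^^^^^^^^
  File "btn.py", line 11, in poly
    return [proj(n,np.vstack(hub)),proj(n,np.vstack(f))]
                                   ~~~~^^^^^^^^^^^^^^^^
  File "h.py", line 7, in proj
    K,r,t,c=cal(n); return cv2.projectPoints(np.atleast_2d(np.array(P,float)),r,t,K,None)[0][:,0]
            ~~~^^^
  File "h.py", line 4, in cal
    c=get_calibration(n); f=200/np.tan(np.radians(c['vfov'])/2)
ValueError: time passes only in moves, steps and waits
```

```bash
sed -i 's/^def cal(n)/from functools import lru_cache\n@lru_cache\ndef cal(n)/' h.py; python3 btn.py; python3 go.py .536 -.3465 .125 -.30
```

```text
top 0.159 iou 0.90 a 0.30 shift 0.0 -0.5
top 0.053 iou 0.90 a 0.30 shift 0.0 -0.5
top -0.053 iou 0.88 a 0.40 shift 0.0 -0.5
top -0.159 iou 0.88 a 0.30 shift 0.0 0.0
side 0.159 iou 0.82 a 0.30 shift -1.0 -0.5
side 0.053 iou 0.73 a 0.20 shift -0.5 0.0
side -0.053 iou 0.75 a 0.40 shift -1.0 -0.5
side -0.159 iou 0.74 a 0.25 shift -0.5 0.0
t45.6 tcp [ 0.5227 -0.306   0.2078] yaw -0.3002 turn -0.000 d [-0.0247, -0.0348, 0.0828] j6 -1.87 F [0.3 0.  0.2] w 0.55 tilt [-0.0006  0.0012]
```

```bash
python3 drive.py '-.0245 -.0348 0 0; 0 0 .02 0; 0 0 .03 0; 0 0 .0328 0; 0 0 0 0'|egrep 'tcp|ft'; python3 drive.py '0 0 0 0; 0 0 0 0'|egrep 'tcp|ft';  python3 go.py .5355 -.3463 .125 -.30; python3 drive.py '0 0 0 0; 0 0 0 0; 0 0 0 0; 0 0 0 0; 0 0 0 0' 0 80 | egrep 'tcp|ft|wid';python3 go.py .5355 -.3463 .125 -.30;
```

```text
tcp_pos: [0.5344, -0.3442, 0.1227]
ft_force: [-0.5, 0.2, 0.3]
tcp_pos: [0.5371, -0.3474, 0.1274]
ft_force: [-0.2, -0.3, -0.3]
t46.5 tcp [ 0.5371 -0.3474  0.1274] yaw -0.2993 turn 0.001 d [0.0018, 0.0005, 0.0024] j6 -1.91 F [-0.2 -0.3 -0.3] w 0.553 tilt [ 0.0026 -0.0019]
tcp_pos: [0.5366, -0.3475, 0.127]
ft_force: [0.1, 0.3, 6.4]
gripper_width: 0.272
t47.1 tcp [ 0.5366 -0.3475  0.127 ] yaw -0.3000 turn -0.000 d [0.0014, 0.0008, 0.002] j6 -1.91 F [0.1 0.3 6.4] w 0.272 tilt [ 0.0021 -0.0013]
```

```bash
python3 drive.py '0 0 -.025 0; 0 0 -.03 0; 0 0 -.03 0; 0 0 -.025 0; 0 0 0 0'|egrep 'tcp|ft|wid'; python3 drive.py '0 0 0 0; 0 0 0 0; 0 0 0 0'|egrep 'tcp|ft';  python3 go.py .5355 -.3463 .125 -.30
python3 - <<'E'
from h import *
im=snap('side','g9');
cv2.imwrite('pics/g9c.png',np.hstack([cv2.resize(im[40:170,300:430],None,fx=4,fy=4,interpolation=2)]))
E
```

```text
tcp_pos: [0.5368, -0.3478, 0.2376]
ft_force: [0.1, 0.4, -2.1]
gripper_width: 0.273
tcp_pos: [0.5354, -0.3466, 0.2342]
ft_force: [-0.4, -0.7, -1.9]
t48.1 tcp [ 0.5354 -0.3466  0.2342] yaw -0.2999 turn 0.000 d [0.0, 0.0003, 0.1092] j6 -1.91 F [-0.4 -0.7 -1.9] w 0.273 tilt [-0.0019  0.0014]
```

View pics/g9c.png

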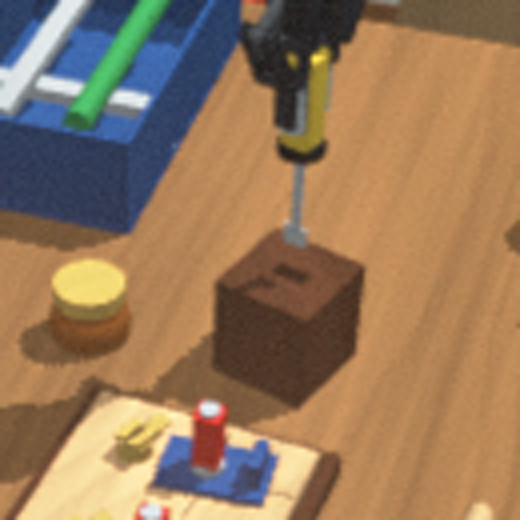

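The driver hangs in the grip with its broad blade at crop (295,238), above the stand's opening, which runs along world x. The driver's x axis is therefore along tool x, as assumed.

```bash
python3 - <<'E'
from fit import *
print(back('side',cr([[295,246]],[300,40],4),.1125), 'shoulder',back('side',cr([[302,152]],[300,40],4),.193))
print('opening',back('side',cr([[293,274]],[300,40],4),.085))
P=[.5760,-.0222,-.0723]
for y,a in zip([.159,.053,-.053,-.159],[.30,.25,.40,.27]):
    print(T(P,[[.036,y,0]]).round(4), 'Y start',round(np.pi/2-a+P[2]-np.pi,3))
E
python3 go.py .59 -.25 .225 -1.9
```

```text
[[ 0.53359168 -0.34605819  0.1125    ]] shoulder [[ 0.53361687 -0.34546193  0.193     ]]
opening [[ 0.53411612 -0.34881367  0.085     ]]
[[0.6234 0.1338 0.    ]] Y start -1.943
[[0.6157 0.0281 0.    ]] Y start -1.893
[[ 0.6081 -0.0777  0.    ]] Y start -2.043
[[ 0.6004 -0.1834  0.    ]] Y start -1.913
t48.1 tcp [ 0.5356 -0.3467  0.2345] yaw -0.2998 turn 1.600 d [0.1091, 0.0202, 0.0095] j6 -1.91 F [ 0.4  1.2 -1.1] w 0.272 tilt [-0.0015  0.0011]
```

```bash
python3 drive.py '0 0 0 .15; 0 0 0 .18; 0 0 0 .18; 0 0 0 .18; 0 0 0 .18'|grep tcp; python3 drive.py '0 0 0 .18; 0 0 0 .18; 0 0 0 .18; 0 0 0 .18; 0 0 0 .02'|grep tcp; python3 drive.py '0 0 0 0; 0 0 0 0'|grep tcp; python3 go.py .6008 -.1834 .185 -1.913
```

```text
tcp_pos: [0.5358, -0.3469, 0.2351]
tcp_pos: [0.5358, -0.3469, 0.2352]
tcp_pos: [0.5359, -0.347, 0.2355]
t49.6 tcp [ 0.5359 -0.347   0.2355] yaw -1.9082 turn 0.005 d [0.1759, 0.0063, 0.0505] j6 -0.30 F [ 0.4 -0.3 -2. ] w 0.269 tilt [-0.0001  0.0001]
```

```bash
python3 drive.py '.04 .0013 0 0; .05 .0015 0 0; .05 .002 0 0; .036 .0015 0 0; 0 0 .02 0'|grep tcp; python3 drive.py '0 0 .02 0; 0 0 .01 0; 0 0 0 0; 0 0 0 0; 0 0 0 0'|grep tcp; python3 go.py .6008 -.1834 .178 -1.913
python3 - <<'E'
from h import *
im=snap('side','g10');t=snap('top','g10t')
cv2.imwrite('pics/g10c.png',np.hstack([cv2.resize(im[100:170,305:375],None,fx=8,fy=8,interpolation=2)]))
# yellow-free automatic look: bright blade pixels near hub d
E
```

```text
tcp_pos: [0.6028, -0.1806, 0.2173]
tcp_pos: [0.6009, -0.1835, 0.1866]
t50.9 tcp [ 0.6009 -0.1835  0.1866] yaw -1.9100 turn 0.003 d [0.0, -0.0001, 0.0086] j6 -0.02 F [-0.7  0.3 -0.5] w 0.271 tilt [ 0.0017 -0.0006]
```

View pics/g10c.png

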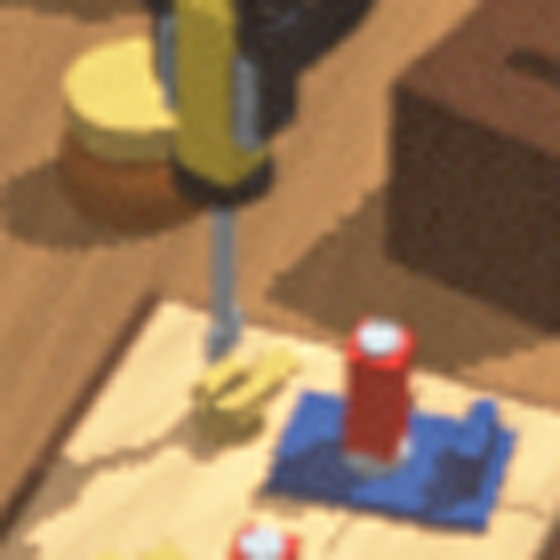

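The last picture shows the blade's bottom at about (221,352) above hub d, whose slot centre is near (236,384). I'll convert these to positions.

```bash
python3 - <<'E'
from fit import *
print(back('side',cr([[221,352]],[305,100],8),.065),back('side',cr([[236,384]],[305,100],8),.05))
im=cv2.imread('pics/g10.png')
p=proj('side',T([.5748,-.0250,-.0723],[[.036,-.159,.05]])); print((p-[305,100]+.5)*8)
r=measure_=None
from btn import measure
measure('side',im,[.5748,-.0250,-.0723])
E
```

```text
[[ 0.60450845 -0.18439951  0.065     ]] [[ 0.5994806  -0.18589635  0.05      ]]
[[237.46161037 384.13441384]]
side 0.159 iou 0.69 a 0.25 shift -1.0 0.0
side 0.053 iou 0.75 a 0.25 shift -1.0 0.0
side -0.053 iou 0.63 a 0.40 shift -1.0 -0.5
side -0.159 iou 0.67 a 0.20 shift 0.0 0.0
```

```bash
python3 drive.py '0 -.0012 0 0; 0 0 .005 0; 0 0 .005 0; 0 0 0 0; 0 0 0 0'|egrep 'tcp|ft'; for i in 1 2 3 4 5; do python3 drive.py '0 0 .002 0; 0 0 0 0; 0 0 0 0'|egrep 'tcp|ft'; done
```

```text
tcp_pos: [0.5992, -0.1827, 0.1754]
ft_force: [0.4, 0.8, -1.3]
tcp_pos: [0.5993, -0.1827, 0.1736]
ft_force: [-0.3, -0.4, -1.3]
tcp_pos: [0.5993, -0.1827, 0.1716]
ft_force: [1.1, 0.3, -1.4]
tcp_pos: [0.5993, -0.1827, 0.1697]
ft_force: [-0.4, 0.1, -1.1]
tcp_pos: [0.5996, -0.1828, 0.1675]
ft_force: [1.0, 0.0, -2.4]
tcp_pos: [0.5996, -0.1828, 0.1659]
ft_force: [1.3, -0.3, 0.5]
```

```bash
python3 drive.py '0 0 .002 0; 0 0 0 0; 0 0 0 0'|egrep 'tcp|ft'; python3 drive.py '0 .003 -.001 0; 0 0 0 0; 0 0 0 0'|egrep 'tcp|ft';  python3 drive.py '0 -.006 0 0; 0 0 0 0; 0 0 0 0'|egrep 'tcp|ft|mom'; python3 drive.py '0 .003 0 0; 0 0 0 0; 0 0 0 0'|egrep 'tcp|ft|mom'
```

```text
tcp_pos: [0.5997, -0.1828, 0.1656]
ft_force: [-0.1, 0.5, 9.7]
tcp_pos: [0.6005, -0.1831, 0.1657]
ft_force: [-3.2, 0.0, 9.2]
tcp_pos: [0.5986, -0.1825, 0.1658]
ft_force: [5.0, -1.3, 3.3]
tcp_pos: [0.5995, -0.1828, 0.1657]
ft_force: [1.8, -1.1, 7.1]
```

```bash
python3 drive.py '0 0 0 .1; 0 0 0 .1; 0 0 0 .1; 0 0 0 .1; 0 0 0 0'|egrep 'tcp|ft'; python3 -c "
from h import *
s=robot.state();print(s['moment'])"; python3 go.py .5995 -.1828 .1657 -3.214;  python3 drive.py '0 0 0 .1; 0 0 0 .1; 0 0 0 .1; 0 0 0 .1; 0 0 0 0'|egrep 'tcp|ft';python3 go.py .5995 -.1828 .1657 -3.214; python3 -c "
from h import *
s=robot.state();print(s['moment'])
im=snap('side','t1');snap('top','t1t')"
```

```text
tcp_pos: [0.5998, -0.1832, 0.1657]
ft_force: [3.0, -1.8, 7.8]
[-0.38013042 -0.60758196  0.05543268]
t55.6 tcp [ 0.5998 -0.1832  0.1657] yaw -2.3103 turn 0.904 d [-0.0004, -0.0004, -0.0] j6 0.38 F [ 3.  -1.8  7.8] w 0.278 tilt [ 0.0014 -0.0013]
tcp_pos: [0.6, -0.1835, 0.1657]
ft_force: [2.3, -1.9, 6.9]
t56.2 tcp [ 0.6    -0.1835  0.1657] yaw -2.7103 turn 0.504 d [-0.0005, -0.0007, 0.0] j6 0.78 F [ 2.3 -1.9  6.9] w 0.275 tilt [ 0.0017 -0.0017]
[-0.58384845 -0.66247384  0.05766846]
```

```bash
python3 drive.py '0 0 0 .1; 0 0 0 .1; 0 0 0 .1; 0 0 0 .1; 0 0 0 0'|egrep 'tcp|ft';  python3 -c "
from h import *
s=robot.state();print(s['moment'])"; python3 drive.py '0 0 0 .05; 0 0 0 .05; 0 0 0 .05; 0 0 0 0'|egrep 'tcp|ft'; python3 go.py .5995 -.1828 .1657 -3.214; python3 -c "
from h import *
s=robot.state();print(s['moment'])"
```

```text
tcp_pos: [0.6, -0.1838, 0.1657]
ft_force: [2.4, -3.2, 5.6]
[-0.72097123 -0.6621096   0.05184057]
tcp_pos: [0.6, -0.1838, 0.1657]
ft_force: [2.8, -3.0, 6.5]
t57.5 tcp [ 0.6    -0.1838  0.1657] yaw 3.0234 turn -0.046 d [-0.0006, -0.001, 0.0] j6 1.33 F [ 2.8 -3.   6.5] w 0.269 tilt [ 0.0018 -0.0024]
[-0.72387848 -0.67498035  0.05960647]
```

```bash
for i in 1 2 3; do python3 drive.py '0 0 0 .05; 0 0 0 0'|egrep 'rot|ft';  python3 -c "
from h import *
s=robot.state();print(s['moment'])"; done
```

```text
ee_rot: [0.001, 0.996, -0.084, 0.001]
ft_force: [2.2, -2.3, 6.0]
[-0.77732087 -0.60840856  0.08958107]
ee_rot: [0.001, 0.994, -0.109, 0.001]
ft_force: [1.9, -2.1, 6.6]
[-0.80075093 -0.6384741   0.02968242]
ee_rot: [0.001, 0.991, -0.134, 0.001]
ft_force: [2.4, -2.6, 5.8]
[-0.77897695 -0.64096605  0.11495723]
```

```bash
python3 drive.py '0 0 0 -.1; 0 0 0 0; 0 0 -.02 0; 0 0 -.02 0; 0 0 0 0'|egrep 'tcp|ft';  python3 drive.py '0 0 0 0; 0 0 0 0'|grep tcp; python3 go.py .6081 -.0777 .187 -2.043; python3 - <<'E'
from btn import *
im=snap('side','t2'); t=snap('top','t2t')
measure('side',im,[.5748,-.0250,-.0723]); measure('top',t,P)
E
```

```text
tcp_pos: [0.5982, -0.1823, 0.2046]
ft_force: [-0.5, 0.2, -2.2]
tcp_pos: [0.598, -0.1822, 0.203]
t59.1 tcp [ 0.598  -0.1822  0.203 ] yaw 2.9734 turn -1.267 d [0.0977, -0.0386, 0.016] j6 1.38 F [-0.1  0.1 -1.8] w 0.266 tilt [-0.0034  0.0013]
side 0.159 iou 0.68 a 0.20 shift -0.5 0.0
side 0.053 iou 0.73 a 0.25 shift -1.0 0.0
side -0.053 iou 0.66 a 0.40 shift -1.0 -0.5
side -0.159 iou 0.67 a 1.70 shift -0.5 -1.0
top 0.159 iou 0.86 a 0.30 shift 0.0 -0.5
top 0.053 iou 0.90 a 0.30 shift 0.0 -0.5
top -0.053 iou 0.90 a 0.40 shift 0.0 -0.5
top -0.159 iou 0.00 a -0.10 shift -2.0 -2.0
```

```bash
python3 drive.py '0 0 0 -.18; 0 0 0 -.18; 0 0 0 -.18; 0 0 0 -.18; 0 0 0 -.18'|grep tcp; python3 drive.py '0 0 0 -.18; 0 0 0 -.18; 0 0 0 0; 0 0 0 0'|grep tcp; python3 go.py .6075 -.0777 .187 -2.043
```

```text
tcp_pos: [0.5989, -0.1825, 0.2041]
tcp_pos: [0.5991, -0.1826, 0.2043]
t60.3 tcp [ 0.5991 -0.1826  0.2043] yaw -2.0528 turn -0.010 d [0.0973, -0.0402, 0.0173] j6 0.12 F [ 0.1  0.5 -1.6] w 0.27 tilt [-0.0006  0.0002]
```

```bash
python3 drive.py '.0325 -.0134 0 -.01; .0325 -.0134 0 0; .0325 -.0134 0 0; 0 0 .01 0; 0 0 .01 0'|grep tcp; python3 drive.py '0 0 0 0; 0 0 0 0; 0 0 0 0'|grep tcp;  python3 go.py .6077 -.0777 .1745 -2.043
```

```text
tcp_pos: [0.6078, -0.0778, 0.1841]
tcp_pos: [0.608, -0.0783, 0.1849]
t61.3 tcp [ 0.608  -0.0783  0.1849] yaw -2.0409 turn 0.002 d [0.0004, -0.0006, 0.0104] j6 0.27 F [-1.   0.3 -1.6] w 0.273 tilt [ 0.0006 -0.0002]
```

```bash
python3 drive.py '0 -.0005 .005 0; 0 0 .005 0; 0 0 0 0; 0 0 0 0'|egrep 'tcp|ft'; for i in 1 2 3 4 5; do python3 drive.py '0 0 .002 0; 0 0 0 0; 0 0 0 0'|egrep 'tcp|ft'; done
```

```text
tcp_pos: [0.6073, -0.0773, 0.1745]
ft_force: [-0.8, 0.4, -1.1]
tcp_pos: [0.6074, -0.0773, 0.1726]
ft_force: [0.0, -0.1, -1.7]
tcp_pos: [0.6073, -0.0774, 0.1706]
ft_force: [0.7, 0.0, -0.7]
tcp_pos: [0.6073, -0.0774, 0.1686]
ft_force: [-1.0, 0.1, -1.2]
tcp_pos: [0.6073, -0.0774, 0.1666]
ft_force: [0.2, 0.8, -1.7]
tcp_pos: [0.6076, -0.0774, 0.1657]
ft_force: [-0.5, 1.1, 6.3]
```

```bash
M() { python3 -c "
from h import *
s=robot.state();print(s['moment'].round(3),s['ft_force'].round(1),s['tcp_pos'].round(4))"; }; python3 drive.py '0 0 -.0005 .12; 0 0 0 .12; 0 0 0 .12; 0 0 0 .12; 0 0 0 0'>/dev/null; M; python3 drive.py '0 0 0 .12; 0 0 0 .12; 0 0 0 .12; 0 0 0 .12; 0 0 0 0' >/dev/null; M;  python3 drive.py '0 0 0 .12; 0 0 0 .12; 0 0 0 .12; 0 0 0 .05; 0 0 0 0' >/dev/null; M; python3 go.py .6 -.07 .1657 -3.214; python3 drive.py '0 0 0 -.1; 0 0 0 0; 0 0 -.02 0; 0 0 -.02 0; 0 0 0 0'|egrep 'tcp|ft';  python3 drive.py '0 0 0 0; 0 0 0 0'|grep tcp; python3 go.py .6157 .0281 .187 -1.90; python3 - <<'E'
from btn import *
im=snap('side','t3'); t=snap('top','t3t')
measure('side',im,[.5748,-.0250,-.0723]); measure('top',t,P)
E
```

```text
[-0.172 -0.014  0.002] [ 0.8 -1.5  3.4] [ 0.6081 -0.0777  0.1658]
[-0.621 -0.172  0.049] [ 1.  -2.3  4. ] [ 0.6082 -0.0781  0.1658]
[-0.993 -0.153  0.062] [ 0.1 -3.6  4.5] [ 0.6081 -0.0783  0.1658]
t65.6 tcp [ 0.6081 -0.0783  0.1658] yaw 2.8770 turn -0.192 d [-0.0087, -0.0077, 0.0001] j6 1.64 F [ 0.1 -3.6  4.5] w 0.276 tilt [ 0.0019 -0.0019]
tcp_pos: [0.6075, -0.0766, 0.2055]
ft_force: [0.6, -0.3, -1.7]
tcp_pos: [0.6064, -0.0769, 0.2036]
t66.5 tcp [ 0.6064 -0.0769  0.2036] yaw 2.9735 turn -1.410 d [0.1024, -0.0251, 0.0166] j6 1.54 F [ 0.9  0.  -1.4] w 0.275 tilt [-0.0029  0.0009]
side 0.159 iou 0.80 a 0.25 shift -1.0 0.0
side 0.053 iou 0.73 a 0.25 shift -1.0 0.0
side -0.053 iou 0.70 a 1.70 shift -0.5 -1.0
side -0.159 iou 0.73 a 1.70 shift -0.5 -1.0
top 0.159 iou 0.90 a 0.30 shift 0.0 -0.5
top 0.053 iou 0.78 a 0.35 shift 0.0 -0.5
top -0.053 iou 0.00 a -0.10 shift -2.0 -2.0
top -0.159 iou 0.12 a 1.65 shift -2.0 -2.0
```

```bash
python3 drive.py '0 0 0 -.18; 0 0 0 -.18; 0 0 0 -.18; 0 0 0 -.18; 0 0 0 -.18'|grep tcp; python3 drive.py '0 0 0 -.18; 0 0 0 -.18; 0 0 0 -.127; 0 0 0 0; 0 0 0 0'|grep tcp; python3 go.py .6156 .0281 .185 -1.923
```

```text
tcp_pos: [0.6071, -0.0773, 0.2046]
tcp_pos: [0.6072, -0.0773, 0.2048]
t67.8 tcp [ 0.6072 -0.0773  0.2048] yaw -1.9249 turn -0.002 d [0.1018, -0.0285, 0.0198] j6 0.16 F [ 0.4  0.3 -2. ] w 0.266 tilt [-0.0005  0.0001]
```

```bash
python3 drive.py '.034 -.0095 0 0; .034 -.0095 0 0; .0338 -.0095 0 0; 0 0 .01 0; 0 0 .01 0'|grep tcp; python3 drive.py '0 0 0 0; 0 0 0 0; 0 0 0 0'|grep tcp;  python3 go.py .6156 .0281 .1745 -1.923;  python3 drive.py '0 0 .005 0; 0 0 .005 0; 0 0 0 0; 0 0 0 0'|egrep 'tcp|ft'; for i in 1 2 3 4 ; do python3 drive.py '0 0 .002 0; 0 0 0 0; 0 0 0 0'|egrep 'tcp|ft'; done
```

```text
tcp_pos: [0.6155, 0.0279, 0.1844]
tcp_pos: [0.616, 0.0274, 0.1854]
t68.8 tcp [0.616  0.0274 0.1854] yaw -1.9238 turn -0.001 d [0.0005, -0.0006, 0.0109] j6 0.33 F [ 0.1 -0.3 -1. ] w 0.272 tilt [ 0.0007 -0.0001]
tcp_pos: [0.6157, 0.0281, 0.175]
ft_force: [-0.2, 0.4, -1.7]
tcp_pos: [0.6157, 0.0281, 0.1731]
ft_force: [0.2, -0.1, -0.7]
tcp_pos: [0.6157, 0.028, 0.171]
ft_force: [0.3, 0.5, -1.0]
tcp_pos: [0.6157, 0.0281, 0.169]
ft_force: [-0.2, -0.4, -0.9]
tcp_pos: [0.6157, 0.028, 0.167]
ft_force: [-0.5, 0.6, -0.9]
```

In the slot, below hub top. I'll turn it 1.29 rad plus play.

```bash
M() { python3 -c "
from h import *
s=robot.state();print(s['moment'].round(3),s['ft_force'].round(1),s['tcp_pos'].round(4))"; }; python3 drive.py '0 0 .0008 .12; 0 0 0 .12; 0 0 0 .12; 0 0 0 .12; 0 0 0 0'>/dev/null; M; python3 drive.py '0 0 0 .12; 0 0 0 .12; 0 0 0 .12; 0 0 0 .12; 0 0 0 0' >/dev/null; M;  python3 drive.py '0 0 0 .12; 0 0 0 .12; 0 0 0 .12; 0 0 0 .12; 0 0 0 .04' >/dev/null; M; python3 go.py .6 -.07 .1657 -3.214; python3 drive.py '0 0 0 -.1; 0 0 0 0; 0 0 -.02 0; 0 0 -.02 0; 0 0 0 0'|egrep 'tcp|ft';  python3 drive.py '0 0 0 0; 0 0 0 0'|grep tcp; python3 go.py .6234 .1338 .187 -1.923; python3 - <<'E'
from btn import *
im=snap('side','t4'); t=snap('top','t4t')
measure('side',im,[.5748,-.0250,-.0723]); measure('top',t,P)
E
```

```text
[-0.059 -0.043  0.042] [-0.2 -0.  -2.2] [0.6158 0.028  0.1663]
[-0.34  -0.211  0.053] [ 1.1 -1.6 -2. ] [0.6159 0.0276 0.1663]
[-0.612 -0.169  0.116] [ 0.7 -2.4 -2.6] [0.6159 0.0273 0.1663]
t72.7 tcp [0.6159 0.0273 0.1663] yaw 2.8827 turn -0.186 d [-0.0089, 0.0982, 0.0006] j6 1.81 F [ 0.7 -2.4 -2.6] w 0.271 tilt [ 0.0005 -0.0015]
tcp_pos: [0.6168, 0.0284, 0.208]
ft_force: [0.2, -0.4, -1.3]
tcp_pos: [0.6149, 0.0282, 0.2051]
t73.5 tcp [0.6149 0.0282 0.2051] yaw 2.9805 turn -1.380 d [0.1021, -0.0284, 0.0181] j6 1.71 F [ 0.1  0.1 -1.1] w 0.271 tilt [-0.0022  0.0002]
side 0.159 iou 0.78 a 0.25 shift -1.0 0.0
side 0.053 iou 0.76 a 1.70 shift -1.0 -1.5
side -0.053 iou 0.00 a -0.10 shift -2.0 -2.0
side -0.159 iou 0.72 a 1.70 shift -0.5 -1.0
top 0.159 iou 0.00 a -0.10 shift -2.0 -2.0
top 0.053 iou 0.00 a -0.10 shift -2.0 -2.0
top -0.053 iou 0.69 a 1.60 shift 0.5 -0.5
top -0.159 iou 0.86 a 1.60 shift 0.0 -0.5
```

```bash
python3 drive.py '0 0 0 -.18; 0 0 0 -.18; 0 0 0 -.18; 0 0 0 -.18; 0 0 0 -.18'|grep tcp; python3 drive.py '0 0 0 -.18; 0 0 0 -.18; 0 0 0 -.11; 0 0 0 0; 0 0 0 0'|grep tcp; python3 go.py .6234 .1338 .185 -1.935
```

```text
tcp_pos: [0.6154, 0.0281, 0.2057]
tcp_pos: [0.6156, 0.0281, 0.206]
t74.9 tcp [0.6156 0.0281 0.206 ] yaw -1.9346 turn 0.000 d [0.1016, -0.0304, 0.021] j6 0.34 F [-0.1  0.3 -1.2] w 0.272 tilt [-0.0005 -0.    ]
```

```bash
python3 drive.py '.034 -.0101 0 0; .034 -.0101 0 0; .0336 -.0101 0 0; 0 0 .01 0; 0 0 .01 0'|grep tcp; python3 drive.py '0 0 0 0; 0 0 0 0; 0 0 0 0'|grep tcp;  python3 go.py .6234 .1338 .1745 -1.935;  python3 drive.py '0 0 .005 0; 0 0 .005 0; 0 0 0 0; 0 0 0 0'|egrep 'tcp|ft'; for i in 1 2 3 4 ; do python3 drive.py '0 0 .002 0; 0 0 0 0; 0 0 0 0'|egrep 'tcp|ft'; done
```

```text
tcp_pos: [0.6231, 0.1336, 0.1855]
tcp_pos: [0.6237, 0.1331, 0.1867]
t75.9 tcp [0.6237 0.1331 0.1867] yaw -1.9339 turn 0.001 d [0.0005, -0.0005, 0.0122] j6 0.51 F [ 0.7 -0.3 -1.3] w 0.27 tilt [0.0007 0.    ]
tcp_pos: [0.6233, 0.1338, 0.1762]
ft_force: [0.4, 0.1, -1.9]
tcp_pos: [0.6234, 0.1338, 0.1743]
ft_force: [0.7, 0.1, -1.9]
tcp_pos: [0.6233, 0.1338, 0.1722]
ft_force: [0.8, 0.3, -2.1]
tcp_pos: [0.6233, 0.1338, 0.1702]
ft_force: [0.2, 0.0, -0.9]
tcp_pos: [0.6233, 0.1338, 0.1682]
ft_force: [0.1, 0.6, -1.8]
```

```bash
M() { python3 -c "
from h import *
s=robot.state();print(s['moment'].round(3),s['ft_force'].round(1),s['tcp_pos'].round(4))"; }; python3 drive.py '0 0 .002 .12; 0 0 0 .12; 0 0 0 .12; 0 0 0 .12; 0 0 0 0'>/dev/null; M; python3 drive.py '0 0 0 .12; 0 0 0 .12; 0 0 0 .12; 0 0 0 .12; 0 0 0 0' >/dev/null; M;  python3 drive.py '0 0 0 .12; 0 0 0 .12; 0 0 0 .12; 0 0 0 .12; 0 0 0 .04' >/dev/null; M; python3 drive.py '0 0 0 -.1; 0 0 0 0; 0 0 -.02 0; 0 0 -.03 0; 0 0 -.025 0'|egrep 'tcp|ft';  python3 drive.py '0 0 0 0; 0 0 0 0; 0 0 0 0'|grep tcp; python3 go.py .536 -.3468 .235 -3.4416; python3 - <<'E'
from btn import *
im=snap('side','t5'); t=snap('top','t5t')
measure('side',im,[.5748,-.0250,-.0723]); measure('top',t,P)
E
```

```text
[-0.023 -0.131  0.061] [ 0.1 -0.6 -1.1] [0.6235 0.1337 0.1663]
[-0.419 -0.225  0.064] [ 0.7 -1.  -2.9] [0.6237 0.1334 0.1663]
[-0.606 -0.303  0.067] [ 1.  -2.1 -1.8] [0.6236 0.133  0.1663]
tcp_pos: [0.6231, 0.1343, 0.2422]
ft_force: [0.2, -0.7, -1.3]
tcp_pos: [0.6223, 0.1338, 0.2396]
t80.8 tcp [0.6223 0.1338 0.2396] yaw 2.9705 turn 0.129 d [0.0596, 0.4846, 0.0046] j6 1.89 F [ 0.4 -0.3 -1.1] w 0.274 tilt [-0.0031 -0.0003]
side 0.159 iou 0.78 a 1.70 shift -1.0 -1.0
side 0.053 iou 0.75 a 1.60 shift -1.0 -1.0
side -0.053 iou 0.76 a 1.70 shift -0.5 -1.0
side -0.159 iou 0.72 a 1.70 shift -0.5 -1.0
top 0.159 iou 0.00 a -0.10 shift -2.0 -2.0
top 0.053 iou 0.89 a 1.60 shift 0.0 -0.5
top -0.053 iou 0.87 a 1.60 shift 0.0 -0.5
top -0.159 iou 0.85 a 1.60 shift 0.0 -0.5
```

All four fingers read as at their stops. I'll turn back to the orientation I picked the driver up in, then return it to the stand.

```bash
for i in 1 2 3; do python3 drive.py '0 0 0 -.18; 0 0 0 -.18; 0 0 0 -.18; 0 0 0 -.18; 0 0 0 -.18'|grep tcp; done; python3 drive.py '0 0 0 -.18; 0 0 0 -.13; 0 0 0 0; 0 0 0 0'|grep tcp; python3 go.py .5358 -.3467 .235 -.30
```

```text
tcp_pos: [0.623, 0.1338, 0.2404]
tcp_pos: [0.6231, 0.1337, 0.2404]
tcp_pos: [0.6231, 0.1337, 0.2405]
tcp_pos: [0.6232, 0.1338, 0.2409]
t83.2 tcp [0.6232 0.1338 0.2409] yaw -0.3049 turn -0.005 d [-0.0585, -0.4848, 0.0059] j6 -1.12 F [-0.1  0.2 -0.9] w 0.268 tilt [-0.0007 -0.0001]
```

```bash
python3 drive.py '-.006 -.045 0 -.005; -.006 -.05 0 0; -.006 -.05 0 0; -.006 -.05 0 0; -.006 -.05 0 0'|grep tcp; python3 drive.py '-.006 -.05 0 0; -.006 -.05 0 0; -.006 -.05 0 0; -.006 -.05 0 0; -.0045 -.0398 0 0'|grep tcp; python3 drive.py '0 0 0 0; 0 0 0 0; 0 0 0 0; 0 0 0 0'|grep tcp; python3 go.py .5358 -.3467 .235 -.30
```

```text
tcp_pos: [0.5795, -0.1107, 0.2413]
tcp_pos: [0.5363, -0.3489, 0.2412]
tcp_pos: [0.5371, -0.3456, 0.2414]
t85.0 tcp [ 0.5371 -0.3456  0.2414] yaw -0.2965 turn 0.004 d [0.0009, -0.0015, 0.0064] j6 -1.91 F [-0.  -0.2 -1.6] w 0.275 tilt [0.     0.0002]
```

```bash
python3 drive.py '.0005 -.001 0 0; 0 0 .015 0; 0 0 .01 0; 0 0 .01 0; 0 0 0 0'|egrep 'tcp|ft'; python3 drive.py '0 0 .01 0; 0 0 .01 0; 0 0 0 0; 0 0 0 0'|egrep 'tcp|ft'; python3 go.py .5358 -.3467 .1265 -.30
```

```text
tcp_pos: [0.5353, -0.3471, 0.2046]
ft_force: [0.1, -0.6, -2.1]
tcp_pos: [0.5361, -0.3477, 0.1863]
ft_force: [0.1, -0.2, -0.6]
t86.1 tcp [ 0.5361 -0.3477  0.1863] yaw -0.2978 turn 0.002 d [0.0006, 0.0008, 0.0598] j6 -1.91 F [ 0.1 -0.2 -0.6] w 0.27 tilt [ 0.0001 -0.    ]
```

```bash
python3 drive.py '0 .0005 .02 0; 0 0 .02 0; 0 0 .012 0; 0 0 0 0; 0 0 0 0'|egrep 'tcp|ft'; for i in 1 2 3 4; do python3 drive.py '0 0 .002 0; 0 0 0 0; 0 0 0 0'|egrep 'tcp|ft'; done
```

```text
tcp_pos: [0.5367, -0.3476, 0.135]
ft_force: [-0.1, -0.4, -0.9]
tcp_pos: [0.5363, -0.3472, 0.1326]
ft_force: [0.5, 0.2, -2.2]
tcp_pos: [0.5362, -0.3471, 0.1302]
ft_force: [0.4, 0.2, -1.8]
tcp_pos: [0.5362, -0.3471, 0.1282]
ft_force: [-0.8, 0.3, -0.3]
tcp_pos: [0.5364, -0.3473, 0.127]
ft_force: [-1.2, 0.6, 4.4]
```

```bash
python3 drive.py '0 0 0 0; 0 0 0 0; 0 0 0 0; 0 0 0 0' .6|egrep 'tcp|ft|wid'; python3 drive.py '0 0 -.02 0; 0 0 -.04 0; 0 0 -.04 0; 0 .03 -.02 0; .03 .03 0 0'|egrep 'tcp|ft'; python3 drive.py '.05 0 0 0; .05 0 0 0; .05 0 0 0; 0 0 0 0; 0 0 0 0'|egrep 'tcp|ft'; python3 - <<'E'
from btn import *
im=snap('side','f'); t=snap('top','ft')
measure('side',im,[.5748,-.0250,-.0723]); measure('top',t,P)
for n,i,b in(('side',im,'pics/side0.png'),('top',t,'pics/top0.png')):
    d=cv2.absdiff(i,cv2.imread(b)).max(2)
    for nm,q in (('driver',[.5355,-.3475,.163]),('wax',[.63,-.30,.03])):
        u=proj(n,[q])[0].astype(int); print(n,nm,u,d[u[1]-8:u[1]+8,u[0]-8:u[0]+8].mean())
h=cv2.cvtColor(t,cv2.COLOR_BGR2HSV)
# red pin tops vs predicted home positions (grey tops); yellow handle top
for n,i in(('side',im),('top',t)):
    hs=cv2.cvtColor(i,cv2.COLOR_BGR2HSV); m=cv2.inRange(hs,(0,150,70),(8,255,255))|cv2.inRange(hs,(174,150,70),(180,255,255))
    k,l,s,c=cv2.connectedComponentsWithStats(m)
    print(n,[(c[j].round(1).tolist(),int(s[j,4])) for j in range(1,k) if s[j,4]>15])
    pr=T([.5755,-.0233,-.0723],[[-.02,y,z] for y in ys for z in(.042,.088)]); print(proj(n,pr).reshape(4,2,2).mean(1).round(1).tolist())
E
```

```text
tcp_pos: [0.5361, -0.3471, 0.1261]
ft_force: [-0.1, 0.0, -0.7]
gripper_width: 0.601
tcp_pos: [0.5279, -0.282, 0.2487]
ft_force: [1.3, 0.3, 0.1]
tcp_pos: [0.3825, -0.2375, 0.2469]
ft_force: [0.4, -0.9, -0.3]
side 0.159 iou 0.73 a 1.60 shift -1.5 -0.5
side 0.053 iou 0.72 a 1.70 shift -1.0 -1.0
side -0.053 iou 0.66 a 1.70 shift -1.0 -1.0
side -0.159 iou 0.73 a 1.70 shift -0.5 -1.0
top 0.159 iou 0.86 a 1.55 shift -0.5 -0.5
top 0.053 iou 0.83 a 1.60 shift 0.0 0.0
top -0.053 iou 0.84 a 1.60 shift 0.0 -0.5
top -0.159 iou 0.87 a 1.60 shift 0.0 -0.5
side driver [373  86] 14.16796875
side wax [336 125] 12.49609375
top driver [472 196] 37.9921875
top wax [436 174] 10.73828125
side [([371.6, 35.9], 271), ([352.0, 149.0], 88), ([337.4, 175.2], 95), ([320.8, 203.4], 104), ([301.8, 235.1], 109), ([118.5, 349.4], 1533)]
[[302.5, 234.1], [320.9, 202.6], [337.5, 174.5], [352.3, 149.1]]
top [([150.5, 107.2], 848), ([632.2, 154.3], 1046), ([276.0, 194.9], 45), ([355.2, 201.2], 36), ([315.1, 199.3], 26), ([395.0, 202.9], 44)]
[[275.6, 194.2], [315.8, 196.8], [355.9, 199.5], [396.2, 202.2]]
```

```bash
python3 - <<'E'
from fit import *
for f in('side0','f','top0','ft'):
    i=cv2.imread(f'pics/{f}.png'); n='side' if f in('side0','f') else 'top'
    u=proj(n,[[.5355,-.3475,.13]])[0].astype(int); hs=cv2.cvtColor(i,cv2.COLOR_BGR2HSV)[u[1]-22:u[1]+22,u[0]-15:u[0]+15]
    m=cv2.inRange(hs,(24,150,40),(34,255,255)); y,x=np.nonzero(m); print(f,len(x),x.mean().round(1),y.mean().round(1),x.min(),x.max(),y.min(),y.max())
E
```

```text
side0 124 15.4 22.1 10 20 11 35
f 118 15.4 21.1 10 20 11 34
top0 201 16.0 22.6 7 25 15 30
ft 177 14.8 22.3 6 24 15 30
```

The driver stands as it did at the start, so I'm handing the job in.

```bash
python3 drive.py '0 0 0 0; 0 0 0 0'|egrep 't:|ft'; python3 -c "
from h import *
print(robot.finish_job())"
```

```text
t: 90.35
ee_rot: [-0.0, 0.148, 0.989, 0.0]
ft_force: [-1.2, -0.4, -0.2]
the job is handed in; nothing more can be done
None
```

I handed the job in at 90 s: all four plates pinned home, all four turn-buttons at their stops, and the screwdriver back in its stand, as far as the final camera checks show; no verdict came back.

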